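# Level the counter scale, lock its foot, clear the tare and weigh the tomatoes

## Robot

A 6-joint arm with a two-finger parallel gripper is mounted at the origin on a cart in front of the work surface, level with it; the furniture and walls round the work are solid. World frame = base frame: x ahead of the robot, y to its left, z up, the work surface at z = 0. Lengths are in mm, angles in degrees, forces in N, time in s.
With the tool pointing down it reaches from about 325 to 925 mm from the base axis. Payload 3.1 kg.
Tool frame: the origin (TCP) lies midway between the tips of the shut fingers; the grasp point (between the pads) lies 19 mm behind it (robot.grasp_offset is the distance from the TCP to the grasp point, in mm); z points along the fingers, y is the line along which they close (so a half turn about z gives the same grasp; the last joint's range is limited). The gripper opens to 85 mm and grips with 20 to 120 N. Pads are 22 mm wide; open, the fingers measure 114 mm over their backs; the gripper's body (76 mm by 85 mm) begins 54 mm behind the grasp point. The pads swing forward as they close: fully open they stand 13 mm farther back than shut.
Start: joints at [61.983, 12.427, 92.441, -0, 75.132, -6.429], TCP at [229.949, 581.173, 231.3] pointing down, gripper open.
Joint ranges: [-157.48, 157.48], [-44.54, 120.13], [17.64, 146.25], [-64.5, 244.5], [7.68, 150.69], [-147.95, 147.95]. Speed limits (degrees/s): [159.86, 159.86, 180, 180, 180, 180].

## Interface

Orientations are given as a 3x3 rotation matrix whose columns are the frame's x, y, z axes.
In Python, from workcell import get_obs, optics, workorder, robot gives the robot as it stands.
- The arm moves only by the shell command python3 -m creep 'ROWS' [FORCE]. ROWS is JSON, a list of rows, each an object of numbers: "dx", "dy", "dz": the shift along the tool's x, y, z in mm; "twist": the turn about the tool's z in degrees; "fingers": the closure in counts, from 0 (fully open) to 255 (shut). A call has 1 to 12 rows; each row is the pose to reach, as a shift and turn from the pose commanded when the call began, along the tool's axes at that moment; what a row does not reach only later rows make up. A row lasts 1/12 s, in which the tool goes at most 41.7 mm and 7.16 degrees, less where a joint would pass 70% of its speed; a pose out of reach is approached as far as the arm can. A call with a gripper value outside its range is refused whole. The fingers move at their own pace and stop on an object; FORCE is the grip in N (left out, the last holds). Time passes only in rows, so rows that repeat a pose let the fingers close. It gives the time, the measured TCP pose, the force, the opening and the grip force at its end, in the units of the state.
- get_obs(): the state, without advancing time (a new reading comes with each control period).
- optics.capture(name): name is "scene" or "top" or "wrist"; returns (picture, depth): 420x560x3 uint8, red, green, blue; 420x560 float32, mm along the optical axis (not along the pixel's ray), 0 where there is no reading.
- optics.calibration(name): a dict with "vertical_fov" (degrees; the focal length in pixels is half the picture's height over the tangent of half this angle, whatever the lens; pixels are square), "cx", "cy" (the principal point, pixels), "position" and "orientation" of the camera in the world. Camera axes: x right, y down, z forward; pixel columns grow to the right and rows downward; lengths in mm; the calibration is good to about 2 mm. A picture is of the moment at which its call begins: read the wrist's pose just before it. calibration takes no time and is no camera call; for the wrist camera it gives the pose at the moment of the call.
- workorder.close_job(): hands the job in; it is judged then, once.
The state is a dict: "t": time; "joints": joint angles; "dq": joint speeds; "effort": joint torques, N m; "eef_pos": TCP position; "orientation": TCP orientation; "wrist_force": force on the tool from outside, world axes, zero at the start; "ft_torque": the same for the moment, N m; "opening": opening from 0.0 (shut) to 1.0 (fully open); "grasp_force": force on a finger pad.
Only numpy, scipy, OpenCV 4.12 (cv2) and the standard library are available. Lean on these libraries where they do the work, as an engineer would, in place of code of your own. Each camera call takes 0.05 s, during which the arm holds its last target. There are 200 camera calls.

## Task

The kitchen scale stands lopsided, and the bowl and its tare setting were left on it: first lift the bowl off and stand it upright on the worktop. Then loosen the brass lock nut under the levelling knob, turn that knob until the scale sits level (bubble centred between its two lines), and tighten the nut fully down again so that it stays level. Turn the tare knob back to its zero stop and, only after that, set all the tomatoes on the pan; leave everything else where it is.

Things in the scene. Friction and masses are not known exactly. Their poses are not given: they have to be found in the camera images.
- scale: Cream counter scale, square steel pan on top, console with round dial in front (250 mm wide, front edge at x = -178 mm, 46 mm high). Origin: on the worktop under the pan's centre; x to its rear, y to its left, z up. Two fixed feet at its left (tilt axis along x at y = +85 mm), one levelling foot on a lug at its right, at (0, -165) mm. It cannot be moved as a whole.
- pan: Square steel weighing pan, inside 210 x 210 mm, floor 3 mm thick, flared rim to 16 mm above its underside, 228 mm over the rims; it tilts with the scale. Origin: centre of its underside, 82 mm above the worktop when level; axes as the scale's. It sits on a spring, sinking about 1 mm per 140 g.
- bowl: Small dark green ceramic bowl on the pan, 130 mm across the rim, 66 mm high, foot 74 mm across, 150 to 250 g. Origin: centre of its underside, z up. Rim about 8 mm thick, wall thicker below (13 mm at 20 mm down), middle of the wall 58 mm from the axis; can be pinched anywhere on the rim. The worktop to the left front of the scale (x 0.42 to 0.54, y 0.30 to 0.42 m) is clear for it.
- nut_grip (a point): Centre of the brass hexagonal lock nut on the levelling foot, 44 mm across flats, 20 mm high; it sits on a narrower boss. The lug's 30 mm wide arm, top 16 mm below this point, runs towards the pan. Red mark. z up along the screw; two flats face along +-y, the others at 60 deg; turns with the nut. The levelling knob (39 mm across, top 92 mm over the worktop) is above it: pass outside.
- lock_nut (a joint): Turn of the lock nut, rad, anticlockwise from above positive, range 0 to 2.4. 0 = fully tightened down on the lug (hard stop); it starts 0 to 0.05. Above 0.5 it counts as loose; the levelling screw must not be forced round while the nut is tight. It rises 2.75 mm per rad, stays where it is left; friction 0.15 N m.
- screw_grip (a point): Middle of the bar of the black levelling knob on top of the foot screw: bar 37 mm long (along this frame's x), 14 mm thick (along y), 18 mm high, its top 9 mm above this point, on a round skirt 39 mm across whose top lies 7.5 mm below this point. White line on one half of the bar. The frame turns with the knob; the knob keeps its height, 83 mm above the worktop.
- level_screw (a joint): Turn of the levelling screw, rad, anticlockwise from above positive, range -1.2 to 3.8, 0 when the scale is level. Clockwise raises the right side of the scale, 2.75 mm per rad (0.011 rad of tilt per rad). It starts 1.8 to 3.1 and stays where it is left; friction 0.10 N m.
- scale_level (a joint): Tilt of the scale, rad: 0 = level, positive = right side (levelling foot) low; it starts 0.020 to 0.034. The white bubble in the green tube on the console's right shows it: 12.5 mm long, between two black rings 17.6 mm apart when level; it runs 0.4 mm towards the scale's left per 0.001 rad.
- tare_grip (a point): Middle of the bar of the black tare knob on the console's front left: bar 39 mm long (along this frame's x), 14 mm thick (along y), 24 mm high, top 11 mm above this point, on a round skirt 42 mm across whose top lies 13 mm below it. A red line on one half of the bar points to the red zero tick at the front when at zero. The frame turns with the knob.
- tare_knob (a joint): Turn of the tare knob, rad: 0 = at its zero stop; positive = anticlockwise from above, up to 2.6; so clockwise from above brings it back to the stop. It starts 1.0 to 2.4 and stays where it is left, friction 0.06 N m.
- tomato_a: Ripe tomato, 69 mm wide and 71 mm high with its green stalk, 142 g. Origin: centre of its underside, z axis up through the stalk. Grip it gently; it may be absent.
- tomato_b: Ripe tomato, 62 mm wide and 61 mm high with its green stalk, 102 g. Origin: centre of its underside, z axis up through the stalk. Grip it gently; it may be absent.
- tomato_c: Ripe tomato, 62 mm wide and 61 mm high with its green stalk, 102 g. Origin: centre of its underside, z axis up through the stalk. Grip it gently; it may be absent.
- tomato_d: Ripe tomato, 69 mm wide and 71 mm high with its green stalk, 142 g. Origin: centre of its underside, z axis up through the stalk. Grip it gently; it may be absent.
- lemon: Yellow lemon, 83 x 58 x 58 mm, lying on the worktop; not to be weighed, leave it there. Origin: centre of its underside.
- garlic: Garlic bulb, 48 x 50 x 51 mm, on the worktop in front of the scale; leave it there. Origin: centre of its underside.

How it is judged:
By the outcome, as a careful person would: the job done as asked, in the order asked, and still so for the second after the job is handed in, with the robot touching nothing.
Of tomato_a, tomato_b, tomato_c, tomato_d only 2 to 4 are there at a start; the rules pass over those that are not, and their reading is None.
At some moment in a run one of tomato_a, tomato_b, tomato_c, tomato_d may be knocked a few centimetres aside while the robot is not near it.
Once in a run the grip may slacken for a moment while it holds something.
It also fails if it takes over 210 s, if anything falls off the work surface, if the arm or the gripper's body presses on something with over 40 N, if the wrist force passes 120 N, or if a joint passes its speed limit or range.

## Working session

There is one attempt and no reset: what is moved stays moved. The work goes in short steps, Python scripts to look and compute and a shell command to move; the robot and the scene stay as the last step left them, time stands still between calls to the robot, and variables do not carry over. Pictures are saved under pics/ and viewed, at most 14 in all, crops included, and the job is handed in when it is done.

```bash
ls; mkdir -p pics; cat > h.py <<'E'
import numpy as np, cv2
from workcell import get_obs, optics, workorder, robot
def cap(n,fn=None):
    c=optics.calibration(n); p,d=optics.capture(n)
    np.savez('last_%s.npz'%n,p=p,d=d,R=np.array(c['orientation']),t=np.array(c['position']),f=210/np.tan(np.radians(c['vertical_fov'])/2),cx=c['cx'],cy=c['cy'])
    if fn: cv2.imwrite('pics/'+fn,p[:,:,::-1])
    return load(n)
def load(n): return dict(np.load('last_%s.npz'%n))
def P(k,u,v,z=None,depth=None):
    r=np.array([(u-k['cx'])/k['f'],(v-k['cy'])/k['f'],1.]); w=k['R']@r
    if z is not None: return k['t']+w*(z-k['t'][2])/w[2]
    if depth is None: depth=k['d'][int(round(v)),int(round(u))]
    return k['t']+w*depth
def cloud(k):
    v,u=np.mgrid[0:420,0:560]
    r=np.stack([(u-k['cx'])/k['f'],(v-k['cy'])/k['f'],np.ones_like(u,float)],-1)*k['d'][...,None]
    return r@k['R'].T+k['t']
def proj(k,X):
    c=k['R'].T@(np.array(X)-k['t']); return k['cx']+k['f']*c[0]/c[2],k['cy']+k['f']*c[1]/c[2]
def crop(k,u0,v0,u1,v1,s,fn):
    im=k['p'][v0:v1,u0:u1,::-1]; cv2.imwrite('pics/'+fn,cv2.resize(im,None,fx=s,fy=s,interpolation=cv2.INTER_CUBIC))
E
python3 - <<'E'
from h import *
k=cap('top','top1.png'); k2=cap('scene','scene1.png')
o=get_obs(); print(o['eef_pos'],o['orientation'],o['t'],robot.grasp_offset)
for q in(k,k2): print(q['f'],q['t'],q['R'].round(3).tolist())
E
```

```text
pics
[229.59517556 580.5132712  230.0683124 ] [[-9.29853075e-01  3.67929620e-01 -1.02606528e-03]
 [ 3.67930974e-01  9.29851069e-01 -1.94645696e-03]
 [ 2.37928725e-04 -2.18744018e-03 -9.99997579e-01]] 0.1 18.700000000000003
428.86736373178417 [ 397.85610318 -137.57412635 1204.83117004] [[-0.021, -0.992, 0.126], [-0.999, 0.025, 0.034], [-0.037, -0.125, -0.991]]
416.29750077368874 [ 169.2850725  -731.94698809  728.50812978] [[0.872, -0.321, 0.369], [-0.488, -0.595, 0.638], [0.015, -0.737, -0.676]]
```

```bash
python3 -m creep --help 2>&1 | head -20
```

```text
invalid input: not JSON, or not a number
```

View pics/top1.png

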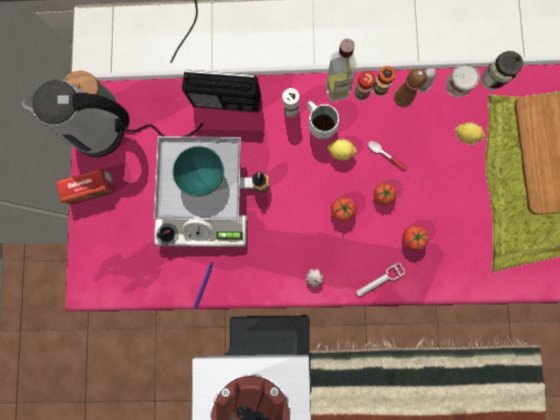

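View pics/scene1.png

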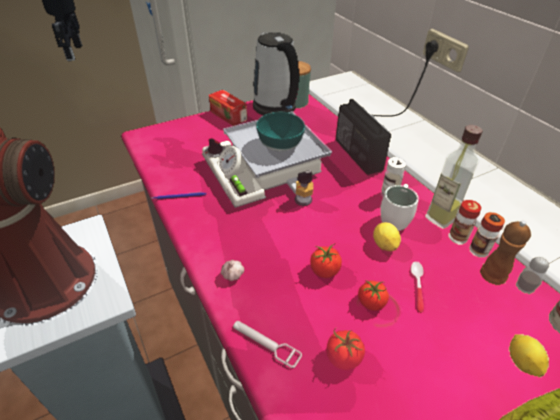

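The top view shows the scale at about (200,190), with the bowl at (198,171), the tare knob at (167,233), the bubble tube at (229,236) and the levelling foot at (260,181). There are three tomatoes at (344,209), (385,194) and (415,238), and the garlic is at (315,278).

```bash
python3 - <<'E'
from h import *
k=load('top'); k2=load('scene'); C=cloud(k)
print('base',proj(k,[0,0,0]))
for n,u,v in [('bowl',198,171),('tare',167,233),('knob',260,179),('t1',344,209),('t2',385,194),('t3',415,238),('panTL',160,140),('panTR',240,140),('panBR',238,216),('panBL',158,216),('pen',203,285),('radio',225,95),('kettle',75,110),('freespot',60,260)]:
    print(n,C[v,u].round())
# bowl rim, clouds
def blob(m,name):
    q=C[m]; print(name,len(q),np.median(q,0).round(1),q.min(0).round(),q.max(0).round())
hsv=cv2.cvtColor(k['p'],cv2.COLOR_RGB2HSV)
vv,uu=np.mgrid[0:420,0:560]
g=(hsv[...,0]>75)&(hsv[...,0]<100)&(hsv[...,1]>100)&(abs(uu-198)<40)&(abs(vv-171)<40)
blob(g,'bowl')
q=C[g]; rim=q[q[:,2]>q[:,2].max()-8]; print('rim',len(rim),(rim.min(0)+rim.max(0))/2, rim[:,2].max())
for n,u,v in [('t1',344,209),('t2',385,194),('t3',415,238),('garl',315,278),('lemon',343,149)]:
    m=(C[...,2]>8)&(abs(uu-u)<20)&(abs(vv-v)<20)
    q=C[m]; print(n,((q.min(0)+q.max(0))/2).round(1),(q.max(0)-q.min(0)).round())
a=cv2.resize(k['p'][125:250,140:285,::-1],None,fx=5,fy=5,interpolation=cv2.INTER_CUBIC)[:600,:725]
cv2.imwrite('pics/c1.png',a)
E
```

```text
base (np.float64(250.64511995436158), np.float64(415.8033880001475))
bowl [652. 123.  94.]
tare [490. 208.  80.]
knob [626. -42.  94.]
t1 [ 546. -265.   51.]
t2 [ 585. -379.   41.]
t3 [ 398. -138. 1205.]
panTL [742. 228.  90.]
panTR [734.  10.  92.]
panBR [529.  18.  89.]
panBL [535. 231.  87.]
pen [349. 128.   8.]
radio [849.  45. 121.]
kettle [778. 389. 232.]
freespot [ 447. 1032. -875.]
bowl 1878 [650.3 121.9 100.3] [ 398. -138.   82.] [ 703.  174. 1205.]
rim 8 [ 397.85610318 -137.57412635 1204.83117004] 1204.8311700418567
t1 [ 489.1 -216.7  616.1] [ 183.  158. 1177.]
t2 [ 507.7 -274.5  612.6] [ 220.  274. 1184.]
t3 [ 447.2 -311.7  612.5] [  99.  348. 1185.]
garl [ 368.  -169.3  612.9] [  60.   64. 1184.]
lemon [ 587.7 -221.8  611.5] [ 380.  168. 1187.]
```

View pics/c1.png

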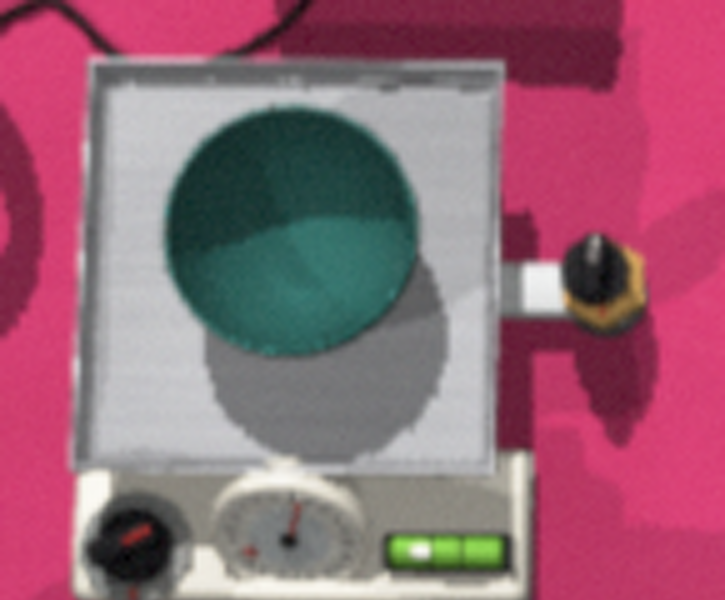

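The crop shows three things:
- The tare line runs from (120,545) to (152,527), so it points about -60° in world yaw.
- The bubble at (420,551) is well left of the tube centre, at about 447.
- The levelling knob's white line, at (597,235) to (597,262), points to world +x.

Next I'll move the wrist camera over the scale.

```bash
cat >> h.py <<'E'
def go(x,y,z,psi=None):
    "print shift from measured pose to a tool-down pose; psi=world yaw of tool y"
    o=get_obs(); R=np.array(o['orientation']); p=np.array(o['eef_pos'])
    d=R.T@(np.array([x,y,z])-p); cur=np.degrees(np.arctan2(R[1,1],R[0,1]))
    tw=0 if psi is None else -((psi-cur+180)%360-180)
    print('from',p.round(1),'psi',cur.round(1),'-> dx %.1f dy %.1f dz %.1f twist %.1f'%(*d,tw),'rows>=',int(np.ceil(max(np.linalg.norm(d)/41.7,abs(tw)/7.16))))
def st():
    o=get_obs(); print(round(o['t'],2),np.round(o['eef_pos'],1),'q',np.round(o['joints'],1),'F',np.round(o['wrist_force'],1),'T',np.round(o['ft_torque'],2),'op',round(o['opening']*85,1),'gf',round(float(o['grasp_force']),1))
E
python3 - <<'E'
from h import *
go(560,90,380,90)
c=optics.calibration('wrist'); o=get_obs(); R=np.array(o['orientation'])
print(R.T@(np.array(c['position'])-o['eef_pos']), (R.T@np.array(c['orientation'])).round(3),c['vertical_fov'])
E
```

```text
from [229.6 580.5 230.1] psi 68.4 -> dx -487.7 dy -334.9 dz -149.3 twist -21.6 rows>= 15
[  67.74040556   -1.18439441 -141.41911936] [[ 0.001 -0.964 -0.266]
 [ 1.     0.001  0.001]
 [-0.001 -0.266  0.964]] 58.19909679331946
```

```bash
python3 -m creep '[{"dz":-40},{"dz":-80},{"dz":-120},{"dx":-40,"dy":-20,"dz":-135,"twist":-3},{"dx":-73,"dy":-45,"dz":-148,"twist":-6},{"dx":-105,"dy":-70,"dz":-148,"twist":-9},{"dx":-137,"dy":-95,"dz":-148,"twist":-12},{"dx":-169,"dy":-120,"dz":-148,"twist":-15},{"dx":-201,"dy":-145,"dz":-148,"twist":-18},{"dx":-233,"dy":-165,"dz":-148,"twist":-21},{"dx":-265,"dy":-185,"dz":-148,"twist":-21},{"dx":-297,"dy":-205,"dz":-148,"twist":-21}]'; python3 -c "
from h import *
go(560,90,380,90)"
```

```text
from [229.6 580.5 230.1] psi 68.4 -> dx -487.7 dy -334.9 dz -149.3 twist -21.6 rows>= 15invalid input at $[0]: expected keys dx, dy, dz, twist, fingers
```

```bash
python3 -m creep '[{"dx":0,"dy":0,"dz":-40,"twist":0,"fingers":0},{"dx":0,"dy":0,"dz":-80,"twist":0,"fingers":0},{"dx":-20,"dy":-10,"dz":-110,"twist":0,"fingers":0},{"dx":-50,"dy":-30,"dz":-130,"twist":-3,"fingers":0},{"dx":-80,"dy":-50,"dz":-148,"twist":-6,"fingers":0},{"dx":-112,"dy":-75,"dz":-148,"twist":-9,"fingers":0},{"dx":-145,"dy":-98,"dz":-148,"twist":-12,"fingers":0},{"dx":-178,"dy":-121,"dz":-148,"twist":-15,"fingers":0},{"dx":-211,"dy":-144,"dz":-148,"twist":-18,"fingers":0},{"dx":-244,"dy":-167,"dz":-148,"twist":-21,"fingers":0},{"dx":-277,"dy":-190,"dz":-148,"twist":-21,"fingers":0},{"dx":-310,"dy":-213,"dz":-148,"twist":-21,"fingers":0}]'; python3 -c "
from h import *
go(560,90,380,90)"
```

```text
t: 1.1
eef_pos: [440.2, 267.2, 378.8]
orientation: [[-1.0, 0.01, -0.001], [0.01, 1.0, -0.0], [0.001, -0.0, -1.0]]
wrist_force: [0.9, 0.7, 0.2]
opening: 1.0
grasp_force: 0.0
from [440.2 267.2 378.8] psi 89.4 -> dx -121.6 dy -176.0 dz -1.2 twist -0.6 rows>= 6
```

```bash
python3 -m creep '[{"dx":-33,"dy":-10,"dz":0,"twist":0,"fingers":0},{"dx":-66,"dy":-20,"dz":0,"twist":0,"fingers":0},{"dx":-99,"dy":-30,"dz":0,"twist":0,"fingers":0},{"dx":-132,"dy":-40,"dz":0,"twist":0,"fingers":0},{"dx":-165,"dy":-50,"dz":0,"twist":0,"fingers":0},{"dx":-190,"dy":-60,"dz":0,"twist":0,"fingers":0},{"dx":-190,"dy":-60,"dz":0,"twist":0,"fingers":0}]'; python3 -c "
from h import *
go(560,90,380,90)
k=cap('wrist','w1.png');st()"
```

```text
t: 1.68
eef_pos: [632.8, 204.1, 376.5]
orientation: [[-1.0, 0.014, -0.001], [0.014, 1.0, -0.002], [0.001, -0.002, -1.0]]
wrist_force: [-0.9, -0.7, -1.0]
opening: 0.998
grasp_force: 0.0
from [632.8 204.1 376.5] psi 89.2 -> dx 71.1 dy -115.1 dz -3.2 twist -0.8 rows>= 4
1.73 [630.6 205.5 376.9] q [ 12.   13.   76.4  -0.   90.8 -77.3] F [-0.4 -0.2 -0.3] T [ 0.05 -0.02 -0.03] op 85.1 gf 0.0
```

```bash
python3 -m creep '[{"dx":20,"dy":-30,"dz":0,"twist":0,"fingers":0},{"dx":40,"dy":-60,"dz":0,"twist":0,"fingers":0},{"dx":60,"dy":-90,"dz":0,"twist":0,"fingers":0},{"dx":80,"dy":-115,"dz":-3,"twist":-1,"fingers":0},{"dx":80,"dy":-115,"dz":-3,"twist":-1,"fingers":0},{"dx":80,"dy":-115,"dz":-3,"twist":-1,"fingers":0}]' >/dev/null; python3 -c "
from h import *
k=cap('wrist','w1.png');st()
crop(k,0,0,560,420,1.42,'w1b.png')"
```

```text
2.28 [547.2  93.5 382.8] q [  2.4  -0.9  90.9   0.1  89.9 -88. ] F [ 0.3  0.4 -0. ] T [ 0.01 -0.01 -0.  ] op 84.9 gf 0.0
```

View pics/w1b.png

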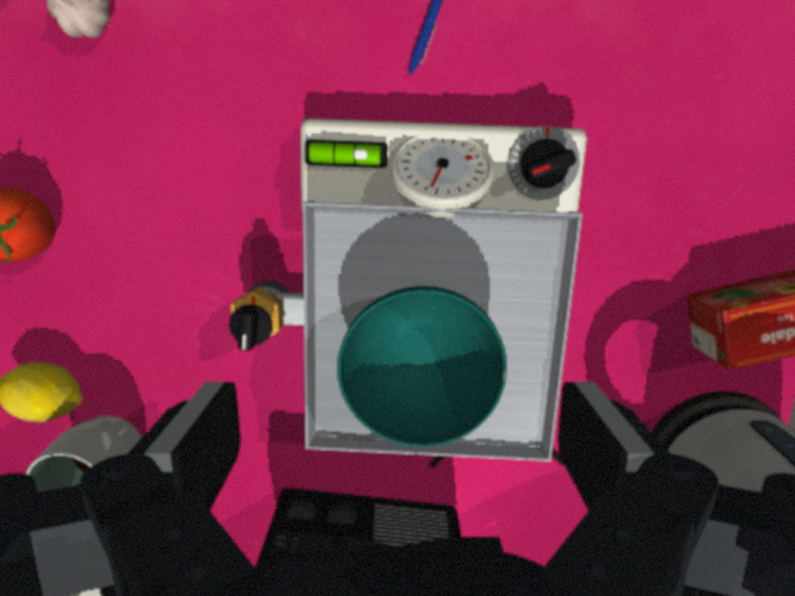

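The wrist view is rotated, with image up being world -x. It shows the levelling knob at (250,322) with its white line pointing down (+x), and the nut at (260,305). The bubble is at (361,154), right of the rings at 335 and 362. The tare knob is at (545,162) and the bowl centre at (422,365).

```bash
python3 - <<'E'
from h import *
from scipy.optimize import least_squares
for n in('wrist','top'):
    k=load(n); C=cloud(k); hsv=cv2.cvtColor(k['p'],cv2.COLOR_RGB2HSV); ok=k['d']>50
    g=ok&(hsv[...,0]>70)&(hsv[...,0]<105)&(hsv[...,1]>80)&(np.hypot(C[...,0]-650,C[...,1]-122)<85)&(C[...,2]>120)
    q=C[g]; hi=np.percentile(q[:,2],99); r=q[q[:,2]>hi-4]
    f=least_squares(lambda a:np.hypot(r[:,0]-a[0],r[:,1]-a[1])-a[2],[650,122,61],loss='soft_l1'); print(n,'bowl rim z',hi,f.x.round(1),len(r))
    for c,z0,z1,rad,nm in [((626,-42),88,100,25,'knobbar'),((626,-42),72,82,28,'skirt'),((626,-42),45,70,35,'nut'),((490,208),70,90,30,'tare'),((490,208),46,62,30,'tskirt')]:
        m=ok&(np.hypot(C[...,0]-c[0],C[...,1]-c[1])<rad)&(C[...,2]>z0)&(C[...,2]<z1); q=C[m]
        if len(q)<5: print(nm,len(q)); continue
        rc,sz,an=cv2.minAreaRect(q[:,:2].astype(np.float32)); print(nm,len(q),q[:,2].max().round(1),np.round(rc,1),np.round(sz,1),round(an,1),q.mean(0).round(1))
    # pan: points near z 96-104 rim / fit floor plane
    m=ok&(abs(C[...,0]-635)<125)&(abs(C[...,1]-122)<125)&(C[...,2]>76)&(C[...,2]<108)&(C[...,0]>515); q=C[m]
    print('pan',[np.round(a,1) for a in cv2.minAreaRect(q[:,:2].astype(np.float32))])
    for nm,u in [('bub',229),]: pass
    vv,uu=np.mgrid[0:420,0:560]
    red=ok&((hsv[...,0]<8)|(hsv[...,0]>176))&(hsv[...,1]>150)&(C[...,2]>20)&(C[...,2]<80)&(C[...,0]>400)&(C[...,0]<680)&(C[...,1]<-100)
    num,lab,stt,cen=cv2.connectedComponentsWithStats(red.astype(np.uint8))
    for i in range(1,num):
        if stt[i,4]>60: q=C[lab==i]; print('tom',stt[i,4],((np.percentile(q,1,0)+np.percentile(q,99,0))/2).round(1),(np.percentile(q,99,0)-np.percentile(q,1,0)).round(1),q[:,2].max().round(1))
E
```

```text
wrist bowl rim z 147.85842168931342 [640.2 110.   63. ] 648
knobbar 289 93.3 [628.6 -38.2] [13.6 36.1] 82.0 [627.7 -38.3  90.4]
skirt 394 81.9 [627.3 -38.4] [38.6 35.7] 71.1 [626.9 -36.2  74.7]
nut 372 70.0 [621.8 -36.4] [50.1 29.5] 57.2 [618.2 -33.7  51.4]
tare 439 83.0 [488.6 215.3] [14.1 38.6] 21.9 [488.3 214.6  79.4]
tskirt 1201 61.7 [489.7 210.5] [59.1 49.4] 12.6 [488.9 208.6  51.5]
pan [array([630.2, 122.9]), array([223.7, 232.2]), np.float64(88.4)]
tom 1366 [ 545.5 -246.1   38.8] [61.9 28.8 34.1] 56.8
top bowl rim z 150.204217814821 [640.3 111.2  62.6] 58
knobbar 63 96.3 [628.2 -37.8] [13.5 35.4] 88.2 [628.4 -37.6  91.6]
skirt 84 81.0 [628.  -36.8] [35.1 35.5] 2.9 [627.1 -37.5  75.6]
nut 80 70.0 [622.  -44.6] [30.3 47.2] 41.2 [619.5 -46.4  52.8]
tare 84 85.7 [488.1 216.9] [14.7 39.4] 23.2 [487.8 215.8  80.2]
tskirt 243 61.2 [490.3 207.8] [57.6 51.9] 8.8 [488.5 206.6  52.3]
pan [array([631. , 124.6]), array([224.2, 232. ]), np.float64(88.3)]
tom 260 [ 587.2 -378.8   37.6] [56.3 55.1 28.8] 54.6
tom 330 [ 546.4 -263.1   47. ] [60.6 63.8 26.4] 65.1
tom 337 [ 464.8 -450.4   45.1] [62.1 56.2 29.2] 63.0
```

```bash
python3 -c "
from h import *
go(640.2,168.5,200,88.5)"
```

```text
from [547.2  93.5 382.8] psi 90.4 -> dx -93.3 dy 74.2 dz 182.9 twist 1.9 rows>= 6
```

```bash
python3 -m creep '[{"dx":-16,"dy":13,"dz":28,"twist":0,"fingers":100},{"dx":-32,"dy":26,"dz":60,"twist":0,"fingers":100},{"dx":-48,"dy":39,"dz":92,"twist":1,"fingers":100},{"dx":-64,"dy":52,"dz":120,"twist":2,"fingers":100},{"dx":-80,"dy":64,"dz":150,"twist":2,"fingers":100},{"dx":-93,"dy":74,"dz":175,"twist":2,"fingers":100},{"dx":-93,"dy":74,"dz":183,"twist":2,"fingers":100},{"dx":-93,"dy":74,"dz":183,"twist":2,"fingers":100},{"dx":-93,"dy":74,"dz":183,"twist":2,"fingers":100}]' 60; python3 -c "
from h import *
go(640.2,168.5,122,88.5)"
```

```text
t: 3.03
eef_pos: [640.0, 168.3, 199.0]
orientation: [[-1.0, 0.027, -0.001], [0.027, 1.0, -0.0], [0.001, -0.0, -1.0]]
wrist_force: [0.2, 0.7, 0.1]
opening: 0.607
grasp_force: 0.0
from [640.  168.3 199. ] psi 88.5 -> dx -0.3 dy 0.2 dz 76.9 twist -0.0 rows>= 2
```

```bash
python3 -m creep '[{"dx":0,"dy":0,"dz":25,"twist":0,"fingers":100},{"dx":0,"dy":0,"dz":50,"twist":0,"fingers":100},{"dx":0,"dy":0,"dz":70,"twist":0,"fingers":100},{"dx":0,"dy":0,"dz":77,"twist":0,"fingers":100},{"dx":0,"dy":0,"dz":77,"twist":0,"fingers":100},{"dx":0,"dy":0,"dz":77,"twist":0,"fingers":200},{"dx":0,"dy":0,"dz":77,"twist":0,"fingers":255},{"dx":0,"dy":0,"dz":77,"twist":0,"fingers":255},{"dx":0,"dy":0,"dz":77,"twist":0,"fingers":255},{"dx":0,"dy":0,"dz":77,"twist":0,"fingers":255},{"dx":0,"dy":0,"dz":77,"twist":0,"fingers":255}]' 60; python3 -c "
from h import *
st()"
```

```text
t: 3.95
eef_pos: [642.5, 165.9, 126.6]
orientation: [[-1.0, 0.027, 0.004], [0.027, 1.0, -0.004], [-0.004, -0.004, -1.0]]
wrist_force: [-2.9, -2.1, 9.0]
opening: 0.116
grasp_force: 57.2
3.95 [642.5 165.9 126.6] q [  8.5  22.6  91.4  -0.3  65.8 -79.8] F [-2.9 -2.1  9. ] T [-1.44  0.46 -0.17] op 9.9 gf 57.2
```

```bash
python3 -m creep '[{"dx":0,"dy":0,"dz":-10,"twist":0,"fingers":255},{"dx":0,"dy":0,"dz":-20,"twist":0,"fingers":255},{"dx":0,"dy":0,"dz":-30,"twist":0,"fingers":255},{"dx":0,"dy":0,"dz":-40,"twist":0,"fingers":255},{"dx":0,"dy":0,"dz":-45,"twist":0,"fingers":255},{"dx":0,"dy":0,"dz":-45,"twist":0,"fingers":255}]' 60; python3 -c "
from h import *
st(); cap('scene','s2.png'); go(480,418,170,88.5)"
```

```text
t: 4.45
eef_pos: [641.5, 168.2, 169.3]
orientation: [[-1.0, 0.028, 0.003], [0.028, 1.0, 0.001], [-0.003, 0.001, -1.0]]
wrist_force: [-0.1, -0.9, -1.8]
opening: 0.106
grasp_force: 55.5
4.45 [641.5 168.2 169.3] q [  8.6  20.   90.    0.   69.9 -79.8] F [-0.1 -0.9 -1.8] T [ 0.07 -0.03 -0.02] op 9.0 gf 55.5
from [640.9 168.1 168.1] psi 88.4 -> dx 167.7 dy 245.4 dz -1.9 twist -0.1 rows>= 8
```

View pics/s2.png

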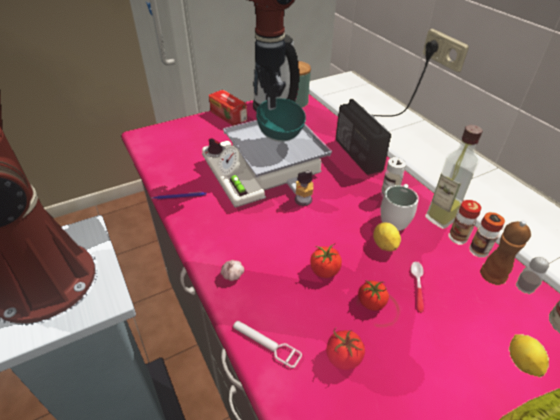

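The bowl hangs level in the gripper at (283,118), clear of the pan.

```bash
python3 -m creep '[{"dx":15,"dy":20,"dz":0,"twist":0,"fingers":255},{"dx":31,"dy":42,"dz":0,"twist":0,"fingers":255},{"dx":47,"dy":65,"dz":0,"twist":0,"fingers":255},{"dx":63,"dy":88,"dz":0,"twist":0,"fingers":255},{"dx":79,"dy":111,"dz":0,"twist":0,"fingers":255},{"dx":95,"dy":134,"dz":0,"twist":0,"fingers":255},{"dx":111,"dy":157,"dz":0,"twist":0,"fingers":255},{"dx":127,"dy":180,"dz":0,"twist":0,"fingers":255},{"dx":143,"dy":203,"dz":0,"twist":0,"fingers":255},{"dx":159,"dy":223,"dz":10,"twist":0,"fingers":255},{"dx":170,"dy":236,"dz":25,"twist":0,"fingers":255},{"dx":170,"dy":236,"dz":40,"twist":0,"fingers":255}]' 60; python3 -c "
from h import *
st(); go(475,410,47,88.5)"
```

```text
t: 5.5
eef_pos: [474.2, 411.3, 126.5]
orientation: [[-1.0, 0.024, -0.001], [0.024, 1.0, 0.002], [0.002, 0.002, -1.0]]
wrist_force: [0.5, -0.3, -2.0]
opening: 0.106
grasp_force: 55.5
5.5 [474.2 411.3 126.5] q [ 34.5  18.7  96.6   0.1  64.7 -54.2] F [ 0.5 -0.3 -2. ] T [-0.01  0.05 -0.01] op 9.0 gf 55.5
from [474.2 411.3 126.5] psi 88.6 -> dx -0.9 dy -1.4 dz 79.5 twist 0.1 rows>= 2
```

```bash
python3 -m creep '[{"dx":0,"dy":0,"dz":20,"twist":0,"fingers":255},{"dx":0,"dy":0,"dz":40,"twist":0,"fingers":255},{"dx":0,"dy":0,"dz":60,"twist":0,"fingers":255},{"dx":0,"dy":0,"dz":68,"twist":0,"fingers":255},{"dx":0,"dy":0,"dz":74,"twist":0,"fingers":255},{"dx":0,"dy":0,"dz":78,"twist":0,"fingers":255},{"dx":0,"dy":0,"dz":78,"twist":0,"fingers":255},{"dx":0,"dy":0,"dz":78,"twist":0,"fingers":255}]' 60; python3 -c "
from h import *
st()"
```

```text
t: 6.17
eef_pos: [478.7, 410.8, 55.6]
orientation: [[-1.0, 0.028, 0.002], [0.028, 1.0, 0.003], [-0.002, 0.003, -1.0]]
wrist_force: [-6.8, 0.5, 21.5]
opening: 0.106
grasp_force: 84.8
6.17 [478.7 410.8  55.6] q [ 34.2  24.2  97.9   0.1  57.7 -54.2] F [-6.8  0.5 21.5] T [-1.4   1.34 -0.43] op 9.0 gf 84.8
```

```bash
python3 -m creep '[{"dx":0,"dy":0,"dz":-5,"twist":0,"fingers":255},{"dx":0,"dy":0,"dz":-5,"twist":0,"fingers":180},{"dx":0,"dy":0,"dz":-5,"twist":0,"fingers":130},{"dx":0,"dy":0,"dz":-5,"twist":0,"fingers":130},{"dx":0,"dy":0,"dz":-5,"twist":0,"fingers":130},{"dx":0,"dy":0,"dz":-25,"twist":0,"fingers":130},{"dx":0,"dy":0,"dz":-60,"twist":0,"fingers":130},{"dx":0,"dy":0,"dz":-100,"twist":0,"fingers":130},{"dx":0,"dy":0,"dz":-140,"twist":0,"fingers":130},{"dx":0,"dy":0,"dz":-170,"twist":0,"fingers":0},{"dx":0,"dy":0,"dz":-170,"twist":0,"fingers":0}]' 60; python3 -c "
from h import *
st(); go(560,-40,250,90)"
```

```text
t: 7.08
eef_pos: [481.2, 410.9, 228.3]
orientation: [[-1.0, 0.028, 0.012], [0.028, 1.0, 0.008], [-0.012, 0.009, -1.0]]
wrist_force: [0.3, 0.4, 1.2]
opening: 0.756
grasp_force: 0.0
7.08 [481.2 410.9 228.3] q [ 34.1  13.   92.1   0.   74.1 -54.3] F [0.3 0.4 1.2] T [ 0.02 -0.02 -0.01] op 64.3 gf 0.0
from [481.2 410.9 228.3] psi 88.4 -> dx -91.6 dy -448.4 dz -24.5 twist -1.6 rows>= 11
```

```bash
python3 -m creep '[{"dx":0,"dy":-30,"dz":-10,"twist":7,"fingers":0},{"dx":-6,"dy":-66,"dz":-20,"twist":14,"fingers":0},{"dx":-14,"dy":-104,"dz":-25,"twist":21,"fingers":0},{"dx":-25,"dy":-142,"dz":-25,"twist":28,"fingers":0},{"dx":-36,"dy":-180,"dz":-25,"twist":35,"fingers":0},{"dx":-47,"dy":-218,"dz":-25,"twist":42,"fingers":0},{"dx":-58,"dy":-256,"dz":-25,"twist":49,"fingers":0},{"dx":-69,"dy":-294,"dz":-25,"twist":56,"fingers":0},{"dx":-80,"dy":-332,"dz":-25,"twist":63,"fingers":0},{"dx":-91,"dy":-370,"dz":-25,"twist":70,"fingers":0},{"dx":-102,"dy":-408,"dz":-25,"twist":77,"fingers":0},{"dx":-113,"dy":-430,"dz":-25,"twist":84,"fingers":0}]' 60; python3 -c "
from h import *
st(); go(628,-38,200,-30)"
```

```text
t: 8.08
eef_pos: [577.8, -28.7, 243.2]
orientation: [[-0.068, 0.998, -0.002], [0.998, 0.068, -0.001], [-0.001, -0.002, -1.0]]
wrist_force: [0.7, -0.3, 0.3]
opening: 0.996
grasp_force: 0.0
8.08 [577.8 -28.7 243.2] q [ -9.7   6.3  98.1  -0.1  75.6 -13.6] F [ 0.7 -0.3  0.3] T [-0.02 -0.02 -0.04] op 84.7 gf 0.0
from [577.8 -28.7 243.2] psi 3.9 -> dx -12.6 dy 49.5 dz 43.1 twist 33.9 rows>= 5
```

```bash
python3 -m creep '[{"dx":-3,"dy":10,"dz":8,"twist":7,"fingers":0},{"dx":-6,"dy":20,"dz":16,"twist":14,"fingers":0},{"dx":-9,"dy":30,"dz":24,"twist":21,"fingers":0},{"dx":-12,"dy":40,"dz":32,"twist":28,"fingers":0},{"dx":-13,"dy":50,"dz":43,"twist":34,"fingers":0},{"dx":-13,"dy":50,"dz":43,"twist":34,"fingers":0},{"dx":-13,"dy":50,"dz":43,"twist":34,"fingers":0}]' 60; python3 - <<'E'
from h import *
st(); go(628,-38,200,-30)
k=cap('wrist'); C=cloud(k); ok=k['d']>50
crop(k,0,0,560,420,1.42,'w2.png')
k2=cap('top')
for z0 in range(36,100,4):
    m=ok&(np.hypot(C[...,0]-627,C[...,1]+39)<32)&(C[...,2]>z0)&(C[...,2]<z0+4); q=C[m]
    if len(q)>8: rc,sz,an=cv2.minAreaRect(q[:,:2].astype(np.float32)); print(z0,len(q),np.round(rc,1),np.round(sz,1),round(an,1))
E
```

```text
t: 8.67
eef_pos: [627.9, -33.9, 199.2]
orientation: [[0.492, 0.871, -0.004], [0.871, -0.492, 0.001], [-0.001, -0.004, -1.0]]
wrist_force: [-0.3, 0.0, 0.1]
opening: 1.001
grasp_force: 0.0
8.67 [627.9 -33.9 199.2] q [-9.5 14.6 93.4 -0.  72.3 20. ] F [-0.3  0.   0.1] T [ 0.02 -0.02 -0.01] op 85.1 gf 0.0
from [627.9 -33.9 199.2] psi -29.5 -> dx -3.6 dy 2.1 dz -0.8 twist 0.5 rows>= 1
36 49 [637.6 -23.8] [12.3 42.3] 60.6
40 52 [638.4 -24.4] [12.1 42. ] 59.3
44 53 [637.3 -24.2] [12.5 42.9] 61.2
48 362 [631.4 -36.3] [38.9 44.8] 55.7
52 232 [632.5 -30.4] [25.1 42.9] 66.2
68 23 [633.4 -26. ] [10.3 34. ] 69.7
72 993 [629.4 -38.9] [36.4 38.2] 7.5
76 51 [630.6 -32.5] [25.  24.2] 39.1
80 69 [631.  -33.5] [ 8.  35.9] 69.0
84 130 [628.3 -39. ] [14.3 37.1] 82.3
88 868 [628.6 -38.9] [13.5 36.5] 83.5
92 24 [630.5 -38.7] [ 5.1 26.5] 83.5
```

View pics/w2.png

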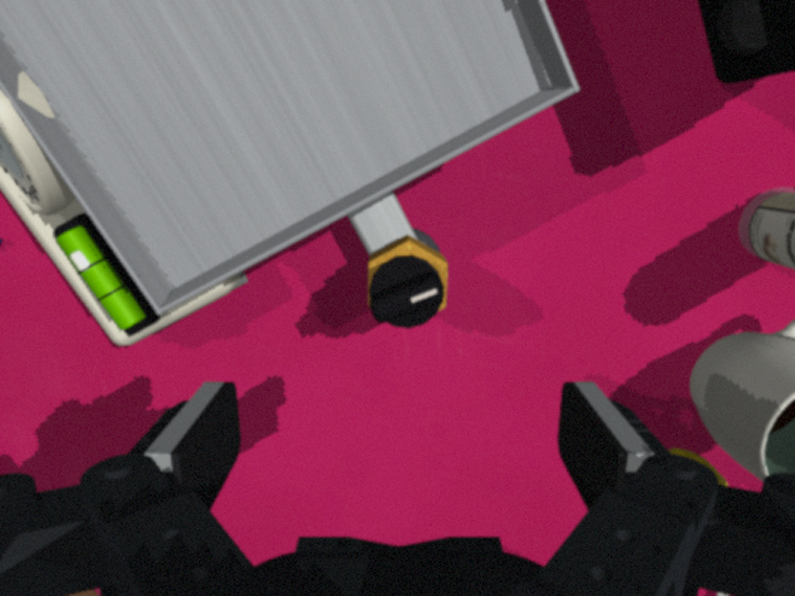

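The view shows the knob at (406,290) with its bar slightly off the tool y axis. The hex flats face image left and right, at x = 370 and 446, so they are aligned with the tool y axis and I can descend outside the knob.

```bash
python3 -m creep '[{"dx":-4,"dy":3,"dz":25,"twist":0,"fingers":50},{"dx":-4,"dy":3,"dz":50,"twist":0,"fingers":50},{"dx":-4,"dy":3,"dz":70,"twist":0,"fingers":50},{"dx":-4,"dy":3,"dz":70,"twist":0,"fingers":50},{"dx":-4,"dy":3,"dz":70,"twist":0,"fingers":50}]' 60; python3 -c "
from h import *
st(); go(628.6,-38.9,30,-30)"
```

```text
t: 9.18
eef_pos: [628.4, -38.5, 130.7]
orientation: [[0.493, 0.87, -0.002], [0.87, -0.493, 0.0], [-0.001, -0.002, -1.0]]
wrist_force: [-0.1, -0.2, 1.6]
opening: 0.809
grasp_force: 0.0
9.18 [628.4 -38.5 130.7] q [-9.9 18.7 96.1 -0.  65.3 19.6] F [-0.1 -0.2  1.6] T [ 0.    0.03 -0.01] op 68.8 gf 0.0
from [628.4 -38.5 130.7] psi -29.5 -> dx -0.1 dy 0.6 dz 100.7 twist 0.5 rows>= 3
```

```bash
python3 -m creep '[{"dx":0,"dy":0,"dz":25,"twist":0,"fingers":50},{"dx":0,"dy":0,"dz":50,"twist":0,"fingers":50},{"dx":0,"dy":0,"dz":75,"twist":0,"fingers":50},{"dx":0,"dy":0,"dz":92,"twist":0,"fingers":50},{"dx":0,"dy":0,"dz":100,"twist":1,"fingers":50},{"dx":0,"dy":0,"dz":100,"twist":1,"fingers":50},{"dx":0,"dy":0,"dz":100,"twist":1,"fingers":150},{"dx":0,"dy":0,"dz":100,"twist":1,"fingers":200},{"dx":0,"dy":0,"dz":100,"twist":1,"fingers":200},{"dx":0,"dy":0,"dz":100,"twist":1,"fingers":200},{"dx":0,"dy":0,"dz":100,"twist":1,"fingers":200}]' 50; python3 -c "
from h import *
st(); go(628.6,-38.9,30,-30)"
```

```text
t: 10.1
eef_pos: [630.2, -38.2, 34.4]
orientation: [[0.509, 0.861, 0.0], [0.861, -0.509, 0.001], [0.001, -0.0, -1.0]]
wrist_force: [-4.1, 1.4, 6.5]
opening: 0.501
grasp_force: 52.3
10.1 [630.2 -38.2  34.4] q [-9.9 26.1 98.   0.1 55.9 20.7] F [-4.1  1.4  6.5] T [0.48 0.79 0.05] op 42.6 gf 52.3
from [630.2 -38.2  34.4] psi -30.6 -> dx -1.4 dy -1.0 dz 4.4 twist -0.6 rows>= 1
```

```bash
python3 -m creep '[{"dx":0,"dy":0,"dz":-1,"twist":-5,"fingers":200},{"dx":0,"dy":0,"dz":-1,"twist":-11,"fingers":200},{"dx":0,"dy":0,"dz":-1,"twist":-17,"fingers":200},{"dx":0,"dy":0,"dz":-2,"twist":-23,"fingers":200},{"dx":0,"dy":0,"dz":-2,"twist":-29,"fingers":200},{"dx":0,"dy":0,"dz":-2,"twist":-35,"fingers":200},{"dx":0,"dy":0,"dz":-2,"twist":-41,"fingers":200},{"dx":0,"dy":0,"dz":-3,"twist":-47,"fingers":200},{"dx":0,"dy":0,"dz":-3,"twist":-53,"fingers":200},{"dx":0,"dy":0,"dz":-3,"twist":-60,"fingers":200},{"dx":0,"dy":0,"dz":-3,"twist":-60,"fingers":200},{"dx":0,"dy":0,"dz":-3,"twist":-60,"fingers":200}]' 50; python3 -c "
from h import *
st(); go(628.6,-38.9,30,-30)"
```

```text
t: 11.1
eef_pos: [628.7, -38.2, 37.2]
orientation: [[-0.492, 0.871, -0.003], [0.871, 0.492, 0.001], [0.003, -0.002, -1.0]]
wrist_force: [-9.2, 1.6, 8.8]
opening: 0.502
grasp_force: 52.6
11.1 [628.7 -38.2  37.2] q [ -9.9  25.8  98.1   0.1  56.3 -39.3] F [-9.2  1.6  8.8] T [0.57 0.95 0.02] op 42.7 gf 52.6
from [628.7 -38.2  37.2] psi 29.4 -> dx -0.6 dy -0.4 dz 7.2 twist 59.4 rows>= 9
```

Now I'll release, rise, and rotate for the levelling knob (tool y at about 84°).

```bash
python3 -m creep '[{"dx":0,"dy":0,"dz":0,"twist":0,"fingers":80},{"dx":0,"dy":0,"dz":0,"twist":0,"fingers":50},{"dx":0,"dy":0,"dz":0,"twist":0,"fingers":50},{"dx":0,"dy":0,"dz":0,"twist":0,"fingers":50},{"dx":0,"dy":0,"dz":-35,"twist":0,"fingers":50},{"dx":0,"dy":0,"dz":-75,"twist":-5,"fingers":50},{"dx":0,"dy":0,"dz":-100,"twist":-12,"fingers":100},{"dx":0,"dy":0,"dz":-125,"twist":-19,"fingers":100},{"dx":0,"dy":0,"dz":-125,"twist":-26,"fingers":100},{"dx":0,"dy":0,"dz":-125,"twist":-33,"fingers":100},{"dx":0,"dy":0,"dz":-125,"twist":-40,"fingers":100},{"dx":0,"dy":0,"dz":-125,"twist":-47,"fingers":100}]' 50; python3 - <<'E'
from h import *
st(); go(628.6,-38.9,74,83.5)
k=cap('wrist','w3.png'); C=cloud(k); ok=k['d']>50
m=ok&(np.hypot(C[...,0]-627,C[...,1]+39)<32)&(C[...,2]>86)&(C[...,2]<98); q=C[m]
print([np.round(a,1) for a in cv2.minAreaRect(q[:,:2].astype(np.float32))],q[:,2].max())
E
```

```text
t: 12.1
eef_pos: [630.1, -38.9, 160.0]
orientation: [[-0.973, 0.229, 0.001], [0.229, 0.973, -0.0], [-0.001, 0.0, -1.0]]
wrist_force: [0.9, 0.4, -1.2]
opening: 0.606
grasp_force: 0.0
12.1 [630.1 -38.9 160. ] q [ -9.9  16.9  94.9  -0.   68.  -86.7] F [ 0.9  0.4 -1.2] T [ 0.01 -0.04  0.05] op 51.5 gf 0.0
from [630.1 -38.9 160. ] psi 76.8 -> dx 1.6 dy -0.3 dz 86.0 twist -6.7 rows>= 3
[array([628.1, -39.1]), array([14. , 36.4]), np.float64(82.5)] 93.06124244349832
```

```bash
python3 -m creep '[{"dx":2,"dy":0,"dz":25,"twist":-6,"fingers":100},{"dx":2,"dy":0,"dz":50,"twist":-6,"fingers":100},{"dx":2,"dy":0,"dz":70,"twist":-6,"fingers":100},{"dx":2,"dy":0,"dz":81,"twist":-6,"fingers":100},{"dx":2,"dy":0,"dz":81,"twist":-6,"fingers":100},{"dx":2,"dy":0,"dz":81,"twist":-6,"fingers":160},{"dx":2,"dy":0,"dz":81,"twist":-6,"fingers":240},{"dx":2,"dy":0,"dz":81,"twist":-6,"fingers":240},{"dx":2,"dy":0,"dz":81,"twist":-6,"fingers":240},{"dx":2,"dy":0,"dz":81,"twist":-6,"fingers":240}]' 50; python3 -c "
from h import *
st(); go(628.6,-38.9,30,-80)"
```

```text
t: 12.98
eef_pos: [629.4, -38.3, 80.6]
orientation: [[-0.991, 0.132, 0.004], [0.132, 0.991, -0.0], [-0.004, 0.0, -1.0]]
wrist_force: [-0.2, 1.5, 4.4]
opening: 0.148
grasp_force: 51.2
12.98 [629.4 -38.3  80.6] q [ -9.9  22.2  97.6   0.   60.  -92.3] F [-0.2  1.5  4.4] T [ 0.19 -0.01  0.  ] op 12.6 gf 51.2
from [629.4 -38.3  80.6] psi 82.4 -> dx 0.9 dy -0.7 dz 50.6 twist 162.4 rows>= 23
```

```bash
python3 -m creep '[{"dx":0,"dy":0,"dz":0,"twist":6,"fingers":240},{"dx":0,"dy":0,"dz":0,"twist":12,"fingers":240},{"dx":0,"dy":0,"dz":0,"twist":18,"fingers":240},{"dx":0,"dy":0,"dz":0,"twist":24,"fingers":240},{"dx":0,"dy":0,"dz":0,"twist":30,"fingers":240},{"dx":0,"dy":0,"dz":0,"twist":36,"fingers":240},{"dx":0,"dy":0,"dz":0,"twist":42,"fingers":240},{"dx":0,"dy":0,"dz":0,"twist":48,"fingers":240},{"dx":0,"dy":0,"dz":0,"twist":54,"fingers":240},{"dx":0,"dy":0,"dz":0,"twist":60,"fingers":240},{"dx":0,"dy":0,"dz":0,"twist":66,"fingers":240},{"dx":0,"dy":0,"dz":0,"twist":72,"fingers":240}]' 50; python3 -m creep '[{"dx":0,"dy":0,"dz":0,"twist":6,"fingers":240},{"dx":0,"dy":0,"dz":0,"twist":12,"fingers":240},{"dx":0,"dy":0,"dz":0,"twist":18,"fingers":240},{"dx":0,"dy":0,"dz":0,"twist":24,"fingers":240},{"dx":0,"dy":0,"dz":0,"twist":30,"fingers":240},{"dx":0,"dy":0,"dz":0,"twist":36,"fingers":240},{"dx":0,"dy":0,"dz":0,"twist":42,"fingers":240},{"dx":0,"dy":0,"dz":0,"twist":48,"fingers":240},{"dx":0,"dy":0,"dz":0,"twist":54,"fingers":240},{"dx":0,"dy":0,"dz":0,"twist":60,"fingers":240},{"dx":0,"dy":0,"dz":0,"twist":64,"fingers":240},{"dx":0,"dy":0,"dz":0,"twist":64,"fingers":240}]' 50;python3 - <<'E'
from h import *
st(); go(628.6,-38.9,30,-80)
k=cap('scene'); crop(k,180,140,340,220,4,'s3.png'); 
k=cap('top'); a=cv2.resize(k['p'][215:255,205:255,::-1],None,fx=12,fy=12,interpolation=cv2.INTER_CUBIC); cv2.imwrite('pics/t3.png',a)
k=cap('wrist'); print('tube in wrist',proj(k,[480,60,60]))
cv2.imwrite('pics/w4.png',k['p'][:,:,::-1])
E
```

```text
t: 13.98
eef_pos: [629.3, -38.5, 80.6]
orientation: [[-0.176, 0.984, 0.003], [0.984, 0.176, -0.001], [-0.001, 0.003, -1.0]]
wrist_force: [-0.3, 0.8, 4.4]
opening: 0.145
grasp_force: 51.3
t: 14.98
eef_pos: [629.1, -38.4, 80.6]
orientation: [[0.806, 0.591, 0.003], [0.591, -0.806, -0.0], [0.002, 0.002, -1.0]]
wrist_force: [-0.9, 1.5, 4.8]
opening: 0.146
grasp_force: 53.1
14.98 [629.1 -38.4  80.6] q [-9.9 22.2 97.6  0.  60.1 43.9] F [-0.9  1.5  4.8] T [ 0.14  0.24 -0.05] op 12.4 gf 53.1
from [629.1 -38.4  80.6] psi -53.7 -> dx -0.8 dy 0.0 dz 50.6 twist 26.3 rows>= 4
tube in wrist (np.float64(-53.69309759431991), np.float64(369.68346850853595))
```

View pics/t3.png

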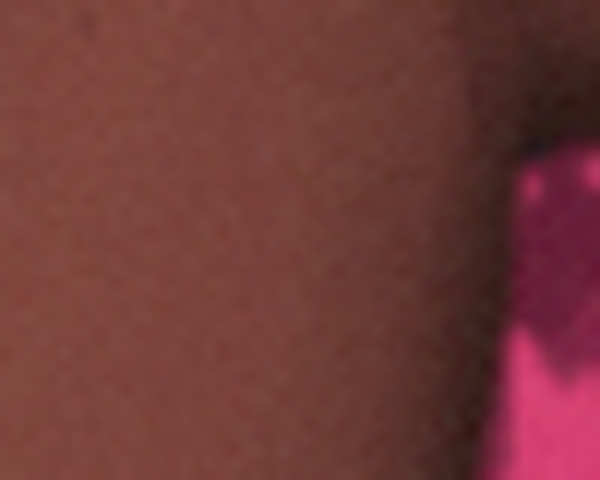

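The arm hides the tube in the top view, so I'll use the scene crop.

```bash
python3 - <<'E'
from h import *
k=load('scene'); 
a=cv2.resize(k['p'][165:205,215:265,::-1],None,fx=12,fy=12,interpolation=cv2.INTER_CUBIC); cv2.imwrite('pics/s3b.png',a)
E
```

```text
(no output)
```

View pics/s3b.png

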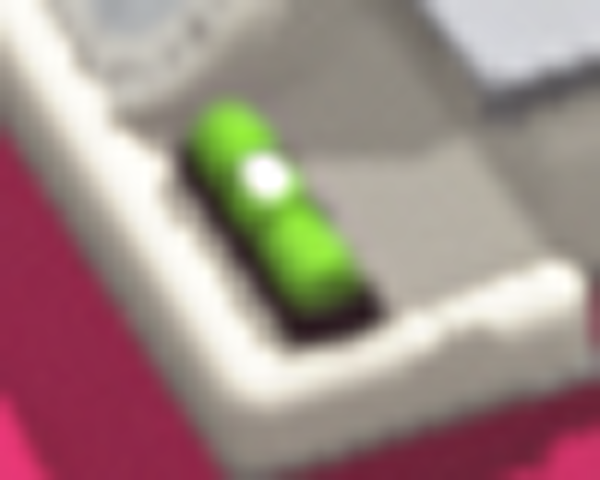

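```bash
python3 -m creep '[{"dx":0,"dy":0,"dz":0,"twist":0,"fingers":120},{"dx":0,"dy":0,"dz":0,"twist":0,"fingers":100},{"dx":0,"dy":0,"dz":0,"twist":0,"fingers":100},{"dx":0,"dy":0,"dz":-40,"twist":0,"fingers":100},{"dx":0,"dy":0,"dz":-80,"twist":0,"fingers":100},{"dx":-15,"dy":-36,"dz":-100,"twist":0,"fingers":100},{"dx":-30,"dy":-72,"dz":-120,"twist":0,"fingers":100},{"dx":-45,"dy":-108,"dz":-120,"twist":0,"fingers":100},{"dx":-60,"dy":-144,"dz":-120,"twist":0,"fingers":100},{"dx":-62,"dy":-170,"dz":-120,"twist":0,"fingers":100},{"dx":-62,"dy":-170,"dz":-120,"twist":0,"fingers":100},{"dx":-62,"dy":-170,"dz":-120,"twist":0,"fingers":100}]' 50 >/dev/null; python3 - <<'E'
from h import *
st(); k=cap('wrist'); u,v=proj(k,[480,60,55]); print(u,v)
C=cloud(k); hsv=cv2.cvtColor(k['p'],cv2.COLOR_RGB2HSV)
g=(hsv[...,0]>38)&(hsv[...,0]<70)&(hsv[...,1]>120)&(hsv[...,2]>80); ys,xs=np.where(g); print(xs.min(),xs.max(),ys.min(),ys.max(),len(xs))
cx,cy=int(np.median(xs)),int(np.median(ys)); s=32
cx,cy=max(cx,50),max(cy,38)
a=cv2.resize(k['p'][cy-38:cy+38,cx-50:cx+50,::-1],None,fx=8,fy=8,interpolation=cv2.INTER_CUBIC); cv2.imwrite('pics/w5.png',a)
E
```

```text
16.13 [476.   62.2 198.2] q [ -0.9  -3.8 113.4  -0.   70.3  52.6] F [ 0.1  0.2 -0.1] T [-0.06  0.03  0.04] op 51.8 gf 0.0
285.5868806750353 192.6129315919825
265 334 170 230 1365
```

View pics/w5.png

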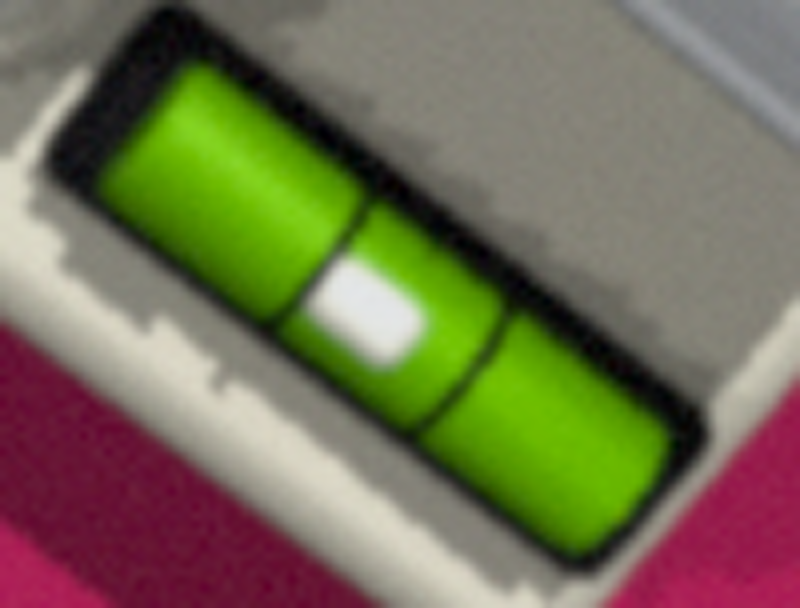

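The rings' midpoints are at (322,259) and (465,370), and the bubble is at (367,312). That puts it about 2.2 mm to the left, or 0.0055 rad, so the knob needs about 28° more clockwise. I'll regrip it.

```bash
python3 -m creep '[{"dx":10,"dy":30,"dz":0,"twist":0,"fingers":100},{"dx":22,"dy":66,"dz":0,"twist":0,"fingers":100},{"dx":34,"dy":102,"dz":0,"twist":0,"fingers":100},{"dx":46,"dy":138,"dz":0,"twist":0,"fingers":100},{"dx":57,"dy":160,"dz":10,"twist":0,"fingers":100},{"dx":63,"dy":172,"dz":20,"twist":0,"fingers":100},{"dx":63,"dy":172,"dz":40,"twist":0,"fingers":100},{"dx":63,"dy":172,"dz":40,"twist":0,"fingers":100},{"dx":63,"dy":172,"dz":40,"twist":0,"fingers":100}]' 50 >/dev/null; python3 -c "
from h import *
st(); go(629,-38.5,80.5,-53.7)"
```

```text
16.93 [628.9 -40.4 155.9] q [-10.   17.3  95.   -0.   68.   43.6] F [0.7 0.9 0.4] T [ 0.05  0.01 -0.02] op 52.0 gf 0.0
from [628.9 -40.4 155.9] psi -53.7 -> dx 1.5 dy -1.2 dz 75.4 twist 0.0 rows>= 2
```

```bash
python3 -m creep '[{"dx":1,"dy":-1,"dz":25,"twist":0,"fingers":100},{"dx":1,"dy":-1,"dz":50,"twist":0,"fingers":100},{"dx":1,"dy":-1,"dz":66,"twist":0,"fingers":100},{"dx":1,"dy":-1,"dz":75,"twist":0,"fingers":100},{"dx":1,"dy":-1,"dz":75,"twist":0,"fingers":160},{"dx":1,"dy":-1,"dz":75,"twist":0,"fingers":240},{"dx":1,"dy":-1,"dz":75,"twist":0,"fingers":240},{"dx":1,"dy":-1,"dz":75,"twist":0,"fingers":240},{"dx":1,"dy":-1,"dz":75,"twist":0,"fingers":240}]' 50; python3 -m creep '[{"dx":0,"dy":0,"dz":0,"twist":6,"fingers":240},{"dx":0,"dy":0,"dz":0,"twist":12,"fingers":240},{"dx":0,"dy":0,"dz":0,"twist":18,"fingers":240},{"dx":0,"dy":0,"dz":0,"twist":24,"fingers":240},{"dx":0,"dy":0,"dz":0,"twist":28,"fingers":240},{"dx":0,"dy":0,"dz":0,"twist":28,"fingers":240},{"dx":0,"dy":0,"dz":0,"twist":28,"fingers":240},{"dx":0,"dy":0,"dz":0,"twist":28,"fingers":100},{"dx":0,"dy":0,"dz":0,"twist":28,"fingers":100},{"dx":0,"dy":0,"dz":0,"twist":28,"fingers":100},{"dx":0,"dy":0,"dz":-40,"twist":28,"fingers":100},{"dx":0,"dy":0,"dz":-80,"twist":28,"fingers":100}]' 50; python3 -c "
from h import *
st(); go(480,60,200)"
```

```text
t: 17.68
eef_pos: [630.7, -37.3, 85.5]
orientation: [[0.805, 0.594, 0.002], [0.594, -0.805, 0.001], [0.002, 0.0, -1.0]]
wrist_force: [-2.5, 3.2, 6.1]
opening: 0.14
grasp_force: 50.4
t: 18.68
eef_pos: [626.6, -37.7, 159.6]
orientation: [[0.989, 0.146, -0.009], [0.146, -0.989, 0.001], [-0.009, -0.003, -1.0]]
wrist_force: [0.9, -0.1, 0.2]
opening: 0.606
grasp_force: 0.0
18.68 [626.6 -37.7 159.6] q [-9.8 16.9 95.  -0.  68.6 71.8] F [ 0.9 -0.1  0.2] T [ 0.02  0.01 -0.01] op 51.5 gf 0.0
from [626.6 -37.7 159.6] psi -81.6 -> dx -131.1 dy -118.2 dz -39.0 twist 0.0 rows>= 5
```

```bash
python3 -m creep '[{"dx":-20,"dy":-18,"dz":-30,"twist":0,"fingers":100},{"dx":-45,"dy":-40,"dz":-39,"twist":0,"fingers":100},{"dx":-70,"dy":-62,"dz":-39,"twist":0,"fingers":100},{"dx":-95,"dy":-85,"dz":-39,"twist":0,"fingers":100},{"dx":-120,"dy":-107,"dz":-39,"twist":0,"fingers":100},{"dx":-131,"dy":-118,"dz":-39,"twist":0,"fingers":100},{"dx":-131,"dy":-118,"dz":-39,"twist":0,"fingers":100},{"dx":-131,"dy":-118,"dz":-39,"twist":0,"fingers":100}]' 50 >/dev/null; cat > bub.py <<'E'
from h import *
import sys
st(); k=cap('wrist')
hsv=cv2.cvtColor(k['p'],cv2.COLOR_RGB2HSV)
g=(hsv[...,0]>38)&(hsv[...,0]<70)&(hsv[...,1]>120)&(hsv[...,2]>80); ys,xs=np.where(g)
cx,cy=max(int(np.median(xs)),50),max(int(np.median(ys)),38)
a=cv2.resize(k['p'][cy-38:cy+38,cx-50:cx+50,::-1],None,fx=8,fy=8,interpolation=cv2.INTER_CUBIC); cv2.imwrite('pics/'+sys.argv[1],a)
print(cx,cy)
E
python3 bub.py w6.png
```

```text
19.35 [483.   59.7 202.5] q [ -1.2  -3.2 112.4  -0.   70.7  80.3] F [ 0.2 -0.6  0.2] T [-0.05 -0.02  0.  ] op 51.9 gf 0.0
296 198
```

View pics/w6.png

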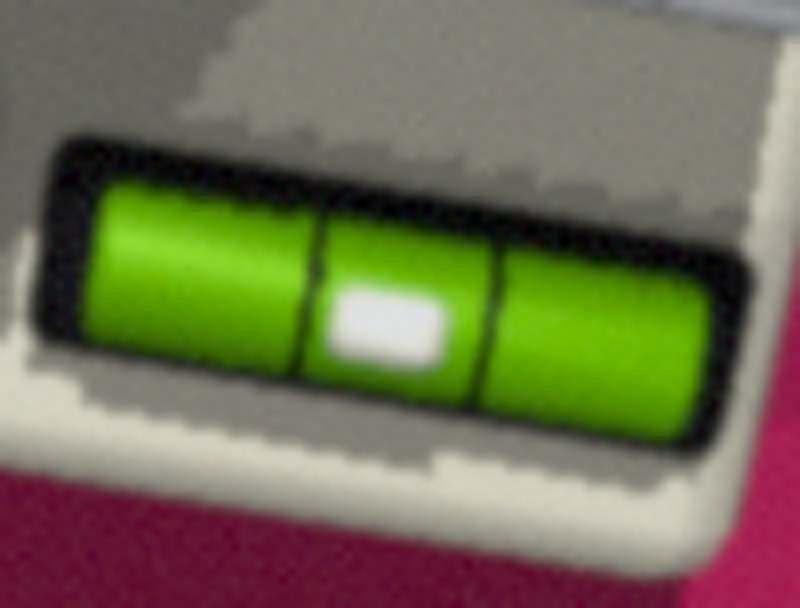

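The bubble spans x = 328 to 447, between rings at about 311 and 486, so it is still about 1.1 mm left. I'll turn roughly 14° more, and check the figure with a numeric profile first.

```bash
cat > prof.py <<'E'
from h import *
k=load('wrist'); p=k['p'].astype(float); hsv=cv2.cvtColor(k['p'],cv2.COLOR_RGB2HSV)
g=((hsv[...,0]>38)&(hsv[...,0]<70)&(hsv[...,1]>120)&(hsv[...,2]>80))
ys,xs=np.where(g); cx,cy=np.median(xs),np.median(ys)
w=(p.min(2)>170)&(np.hypot(*(np.mgrid[0:420,0:560]-np.array([cy,cx])[:,None,None]))<25)
n,l,s,c=cv2.connectedComponentsWithStats(w.astype(np.uint8)); i=1+np.argmin(np.hypot(*(c[1:]-[cx,cy]).T)+ (s[1:,4]<20)*99); bc=c[i]
gg=g&(np.hypot(*(np.mgrid[0:420,0:560]-np.array([cy,cx])[:,None,None]))<45)
q=np.argwhere(gg)[:,::-1].astype(float); U,S,V=np.linalg.svd(q-q.mean(0),full_matrices=False); a=V[0]*np.sign(V[0][0]); b=np.array([-a[1],a[0]])
t=np.arange(-26,26,.1)
for off in (-1.5,0,1.5):
    X=bc+t[:,None]*a+off*b
    s=[cv2.remap(p[...,j].astype(np.float32),X[:,0,None].astype(np.float32),X[:,1,None].astype(np.float32),cv2.INTER_CUBIC)[:,0] for j in range(3)]
    gr,bl=s[1],s[2]
    on=t[bl>130]; e0,e1=on.min(),on.max()
    L=t<e0-.3; R=t>e1+.3
    def dip(m,inn):
        mm=m&(abs(t)<22); tt,v=t[mm],gr[mm]; j=np.argmin(v); z=abs(tt-tt[j])<2; wt=np.clip(v[z].max()-v[z],0,None)**2; return (tt[z]*wt).sum()/wt.sum()
    l,r=dip(L&(t>e0-12),0),dip(R&(t<e1+12),0); sc=17.6/(r-l)
    print('off',off,'bubble mm',(e1-e0)*sc,'err mm',((e0+e1)/2-(l+r)/2)*sc,'ring gap px',r-l)
E
python3 prof.py; python3 -c "
from h import *
go(628.5,-38.5,130,-81.6)"
```

```text
off -1.5 bubble mm 10.949628638853135 err mm -0.8676239160334704 ring gap px 22.824518368887826
off 0 bubble mm 10.855862848817283 err mm -0.7961694073441992 ring gap px 23.02166151880149
off 1.5 bubble mm 10.815680857625349 err mm -0.8089362397603993 ring gap px 22.781737298238124
from [483.8  59.3 202.7] psi -81.6 -> dx 128.6 dy 117.9 dz 73.1 twist 0.0 rows>= 5
```

```bash
python3 -m creep '[{"dx":20,"dy":18,"dz":0,"twist":0,"fingers":100},{"dx":45,"dy":40,"dz":0,"twist":0,"fingers":100},{"dx":70,"dy":64,"dz":0,"twist":0,"fingers":100},{"dx":95,"dy":87,"dz":10,"twist":0,"fingers":100},{"dx":118,"dy":108,"dz":25,"twist":0,"fingers":100},{"dx":129,"dy":118,"dz":50,"twist":0,"fingers":100},{"dx":129,"dy":118,"dz":60,"twist":0,"fingers":100},{"dx":129,"dy":118,"dz":60,"twist":0,"fingers":100},{"dx":129,"dy":118,"dz":60,"twist":0,"fingers":100}]' 50 >/dev/null; python3 - <<'E'
from h import *
st(); go(628.5,-38.5,81,-81.6)
k=cap('wrist'); C=cloud(k); ok=k['d']>50
m=ok&(np.hypot(C[...,0]-627,C[...,1]+39)<32)&(C[...,2]>86)&(C[...,2]<98); q=C[m]
print([np.round(a,1) for a in cv2.minAreaRect(q[:,:2].astype(np.float32))],q[:,2].max())
E
```

```text
20.15 [626.9 -38.4 140.8] q [-9.9 17.9 95.9  0.  66.4 71.7] F [-0.2 -0.5  0.3] T [-0.   -0.01  0.05] op 51.7 gf 0.0
from [626.9 -38.4 140.8] psi -81.6 -> dx 1.7 dy 0.4 dz 59.8 twist -0.0 rows>= 2
[array([629. , -38.9]), array([36.1, 13.9]), np.float64(7.8)] 93.0141997938623
```

```bash
python3 -m creep '[{"dx":2,"dy":0,"dz":25,"twist":0,"fingers":100},{"dx":2,"dy":0,"dz":45,"twist":0,"fingers":100},{"dx":2,"dy":0,"dz":59,"twist":0,"fingers":100},{"dx":2,"dy":0,"dz":59,"twist":0,"fingers":100},{"dx":2,"dy":0,"dz":59,"twist":0,"fingers":160},{"dx":2,"dy":0,"dz":59,"twist":0,"fingers":240},{"dx":2,"dy":0,"dz":59,"twist":0,"fingers":240},{"dx":2,"dy":0,"dz":59,"twist":0,"fingers":240},{"dx":2,"dy":0,"dz":59,"twist":0,"fingers":240}]' 50; python3 -m creep '[{"dx":0,"dy":0,"dz":0,"twist":4,"fingers":240},{"dx":0,"dy":0,"dz":0,"twist":8,"fingers":240},{"dx":0,"dy":0,"dz":0,"twist":11,"fingers":240},{"dx":0,"dy":0,"dz":0,"twist":11,"fingers":240},{"dx":0,"dy":0,"dz":0,"twist":11,"fingers":240},{"dx":0,"dy":0,"dz":0,"twist":11,"fingers":100},{"dx":0,"dy":0,"dz":0,"twist":11,"fingers":100},{"dx":0,"dy":0,"dz":0,"twist":11,"fingers":100},{"dx":0,"dy":0,"dz":-40,"twist":11,"fingers":100},{"dx":0,"dy":0,"dz":-80,"twist":11,"fingers":100},{"dx":0,"dy":0,"dz":-120,"twist":11,"fingers":100}]' 50; python3 -c "
from h import *
st(); go(483,60,202)"
```

```text
t: 20.95
eef_pos: [631.3, -38.0, 85.6]
orientation: [[0.989, 0.146, 0.003], [0.146, -0.989, -0.0], [0.003, 0.001, -1.0]]
wrist_force: [-2.0, 1.3, 5.4]
opening: 0.141
grasp_force: 50.9
t: 21.87
eef_pos: [628.5, -37.8, 202.7]
orientation: [[0.999, -0.045, -0.004], [-0.045, -0.999, 0.001], [-0.004, -0.0, -1.0]]
wrist_force: [1.7, -0.4, 0.4]
opening: 0.607
grasp_force: 0.0
21.87 [628.5 -37.8 202.7] q [-9.8 14.5 93.1 -0.  72.6 82.8] F [ 1.7 -0.4  0.4] T [ 0.01 -0.05  0.04] op 51.6 gf 0.0
from [628.5 -37.8 202.7] psi -92.6 -> dx -149.8 dy -91.1 dz 1.3 twist 0.0 rows>= 5
```

```bash
python3 -m creep '[{"dx":-25,"dy":-15,"dz":0,"twist":0,"fingers":100},{"dx":-55,"dy":-33,"dz":0,"twist":0,"fingers":100},{"dx":-85,"dy":-52,"dz":0,"twist":0,"fingers":100},{"dx":-115,"dy":-70,"dz":0,"twist":0,"fingers":100},{"dx":-140,"dy":-86,"dz":0,"twist":0,"fingers":100},{"dx":-150,"dy":-91,"dz":0,"twist":0,"fingers":100},{"dx":-150,"dy":-91,"dz":0,"twist":0,"fingers":100},{"dx":-150,"dy":-91,"dz":0,"twist":0,"fingers":100},{"dx":-150,"dy":-91,"dz":0,"twist":0,"fingers":100}]' 50 >/dev/null; python3 bub.py w7.png; python3 prof.py
```

```text
22.62 [485.6  59.  203.7] q [ -1.3  -3.  112.   -0.   70.8  91.3] F [ 0.5 -0.2 -0.1] T [ 0.01 -0.02  0.01] op 51.7 gf 0.0
296 198
off -1.5 bubble mm 11.025308820975152 err mm 0.07076751610984489 ring gap px 22.667845777212342
off 0 bubble mm 11.058059618776825 err mm 0.04738118298059087 ring gap px 22.600710126000223
off 1.5 bubble mm 10.895903456321308 err mm 0.05079176167779318 ring gap px 22.61400360123909
```

The bubble is centred, with an error of 0.05 mm. Next I'll tighten the nut, gripping at psi = 30° and turning clockwise.

```bash
python3 -m creep '[{"dx":15,"dy":9,"dz":0,"twist":-7,"fingers":50},{"dx":30,"dy":18,"dz":0,"twist":-14,"fingers":50},{"dx":45,"dy":27,"dz":0,"twist":-21,"fingers":50},{"dx":60,"dy":36,"dz":0,"twist":-28,"fingers":50},{"dx":75,"dy":45,"dz":0,"twist":-35,"fingers":50},{"dx":90,"dy":54,"dz":0,"twist":-42,"fingers":50},{"dx":105,"dy":63,"dz":0,"twist":-49,"fingers":50},{"dx":120,"dy":72,"dz":0,"twist":-56,"fingers":50},{"dx":135,"dy":80,"dz":0,"twist":-63,"fingers":50},{"dx":147,"dy":90,"dz":0,"twist":-70,"fingers":50},{"dx":147,"dy":90,"dz":0,"twist":-77,"fingers":50},{"dx":147,"dy":90,"dz":0,"twist":-84,"fingers":50}]' 50 >/dev/null; python3 -c "
from h import *
st(); go(628.5,-38.5,180,29.5)"
```

```text
23.67 [628.8 -39.1 202.7] q [-9.9 14.4 93.2 -0.  72.4 -1.5] F [ 0.3 -0.2 -0.3] T [-0.02 -0.    0.  ] op 68.3 gf 0.0
from [628.8 -39.1 202.7] psi -8.4 -> dx 0.6 dy -0.4 dz 22.7 twist -37.9 rows>= 6
```

```bash
python3 -m creep '[{"dx":0,"dy":0,"dz":10,"twist":-7,"fingers":50},{"dx":0,"dy":0,"dz":20,"twist":-14,"fingers":50},{"dx":0,"dy":0,"dz":20,"twist":-21,"fingers":50},{"dx":0,"dy":0,"dz":20,"twist":-28,"fingers":50},{"dx":0,"dy":0,"dz":20,"twist":-35,"fingers":50},{"dx":0,"dy":0,"dz":20,"twist":-38,"fingers":50},{"dx":0,"dy":0,"dz":20,"twist":-38,"fingers":50},{"dx":0,"dy":0,"dz":20,"twist":-38,"fingers":50}]' 50 >/dev/null; python3 - <<'E'
from h import *
st()
k=cap('wrist'); C=cloud(k); ok=k['d']>50; crop(k,0,0,560,420,1.42,'w8.png')
for z0 in range(36,80,3):
    m=ok&(np.hypot(C[...,0]-628,C[...,1]+39)<32)&(C[...,2]>z0)&(C[...,2]<z0+3); q=C[m]
    if len(q)>8: rc,sz,an=cv2.minAreaRect(q[:,:2].astype(np.float32)); print(z0,len(q),np.round(rc,1),np.round(sz,1),round(an,1))
go(628.5,-38.5,40,29.5)
E
```

```text
24.33 [627.7 -37.8 182.8] q [ -9.8  15.4  94.3  -0.   70.4 -39.1] F [0.  0.4 0.2] T [-0.   -0.04 -0.04] op 68.3 gf 0.0
42 21 [620.1 -21.7] [39.9 10.9] 28.2
45 32 [619.  -22.3] [40.5 11.4] 29.4
48 39 [619.1 -22.7] [43.  12.1] 29.7
51 38 [618.2 -22.8] [41.  11.6] 31.2
54 37 [619.3 -22.2] [41.3 11.6] 29.3
57 41 [618.5 -22.6] [40.8 11.3] 30.7
60 491 [628.6 -39.2] [43.7 49.6] 28.2
63 271 [628.3 -38.8] [47.7 42.9] 59.2
69 24 [621.  -27.2] [33.7 10.4] 31.8
72 991 [627.2 -38.8] [38.4 36. ] 76.2
75 178 [626.4 -38.4] [36.9 32.1] 81.8
78 43 [627.  -33.3] [36.2  8. ] 10.6
from [627.5 -37.6 182.9] psi 29.3 -> dx -1.2 dy 0.5 dz 142.9 twist -0.2 rows>= 4
```

View pics/w8.png

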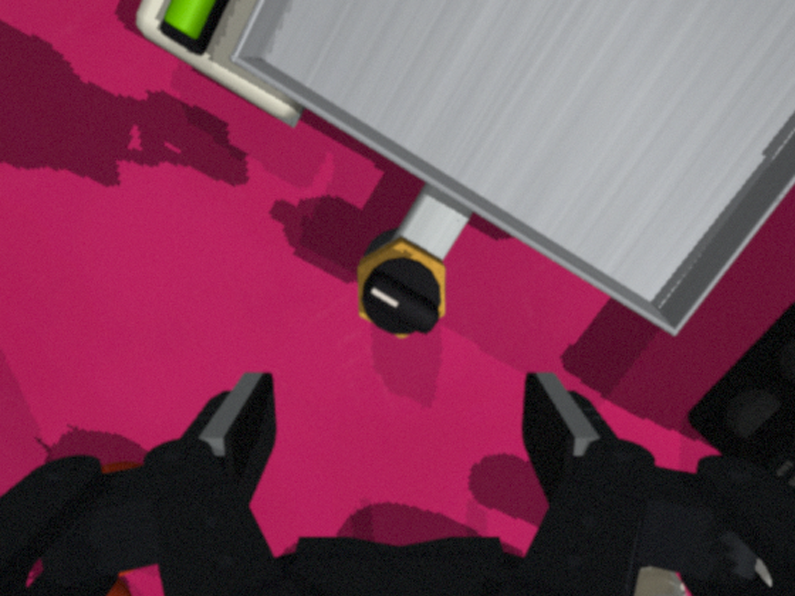

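The hex flats again face the tool y axis (x = 360 and 444), and the nut top is at z ≈ 63. I'll descend and grip.

```bash
python3 -m creep '[{"dx":-1,"dy":1,"dz":30,"twist":0,"fingers":50},{"dx":-1,"dy":1,"dz":60,"twist":0,"fingers":50},{"dx":-1,"dy":1,"dz":90,"twist":0,"fingers":50},{"dx":-1,"dy":1,"dz":115,"twist":0,"fingers":50},{"dx":-1,"dy":1,"dz":132,"twist":0,"fingers":50},{"dx":-1,"dy":1,"dz":141,"twist":0,"fingers":50},{"dx":-1,"dy":1,"dz":141,"twist":0,"fingers":50},{"dx":-1,"dy":1,"dz":141,"twist":0,"fingers":150},{"dx":-1,"dy":1,"dz":141,"twist":0,"fingers":200},{"dx":-1,"dy":1,"dz":141,"twist":0,"fingers":200},{"dx":-1,"dy":1,"dz":141,"twist":0,"fingers":200},{"dx":-1,"dy":1,"dz":141,"twist":0,"fingers":200}]' 60;python3 -m creep '[{"dx":0,"dy":0,"dz":0,"twist":5,"fingers":200},{"dx":0,"dy":0,"dz":0,"twist":11,"fingers":200},{"dx":0,"dy":0,"dz":1,"twist":17,"fingers":200},{"dx":0,"dy":0,"dz":1,"twist":23,"fingers":200},{"dx":0,"dy":0,"dz":1,"twist":29,"fingers":200},{"dx":0,"dy":0,"dz":2,"twist":35,"fingers":200},{"dx":0,"dy":0,"dz":2,"twist":41,"fingers":200},{"dx":0,"dy":0,"dz":2,"twist":47,"fingers":200},{"dx":0,"dy":0,"dz":3,"twist":53,"fingers":200},{"dx":0,"dy":0,"dz":3,"twist":58,"fingers":200},{"dx":0,"dy":0,"dz":3,"twist":58,"fingers":200}]' 60;  python3 -c "
from h import *
st();go(628,-38,41,-40)"
```

```text
t: 25.38
eef_pos: [629.2, -37.9, 44.6]
orientation: [[-0.491, 0.871, 0.002], [0.871, 0.491, -0.001], [-0.002, 0.001, -1.0]]
wrist_force: [-4.1, -1.1, 6.3]
opening: 0.503
grasp_force: 62.0
t: 26.3
eef_pos: [629.5, -38.0, 41.7]
orientation: [[0.481, 0.877, 0.002], [0.877, -0.481, -0.001], [-0.0, 0.003, -1.0]]
wrist_force: [-3.0, -1.9, 6.5]
opening: 0.497
grasp_force: 62.2
26.3 [629.5 -38.   41.7] q [-9.8 25.4 98.1 -0.1 56.4 19. ] F [-3.  -1.9  6.5] T [-0.38  0.61 -0.2 ] op 42.2 gf 62.2
from [629.5 -38.   41.7] psi -28.8 -> dx -0.7 dy -1.3 dz 0.7 twist 11.2 rows>= 2
```

Now past the stop in small steps.

```bash
python3 -m creep '[{"dx":0,"dy":0,"dz":0,"twist":2,"fingers":200},{"dx":0,"dy":0,"dz":0,"twist":4,"fingers":200},{"dx":0,"dy":0,"dz":0,"twist":4,"fingers":200},{"dx":0,"dy":0,"dz":0,"twist":4,"fingers":200}]' 60; python3 -c "
from h import *
st();go(628,-38,41,-40)";python3 -m creep '[{"dx":0,"dy":0,"dz":0,"twist":2,"fingers":200},{"dx":0,"dy":0,"dz":0,"twist":4,"fingers":200},{"dx":0,"dy":0,"dz":0,"twist":4,"fingers":200},{"dx":0,"dy":0,"dz":0,"twist":4,"fingers":200}]' 60; python3 -c "
from h import *
st();go(628,-38,41,-40)"
```

```text
t: 26.63
eef_pos: [629.5, -38.0, 41.6]
orientation: [[0.538, 0.843, 0.002], [0.843, -0.538, -0.002], [-0.0, 0.003, -1.0]]
wrist_force: [-2.2, -1.9, 5.9]
opening: 0.5
grasp_force: 62.1
26.63 [629.5 -38.   41.6] q [-9.8 25.4 98.1 -0.1 56.3 22.8] F [-2.2 -1.9  5.9] T [-0.33  0.57  0.13] op 42.5 gf 62.1
from [629.5 -38.   41.6] psi -32.5 -> dx -0.8 dy -1.2 dz 0.6 twist 7.5 rows>= 2
t: 26.97
eef_pos: [629.5, -38.0, 41.5]
orientation: [[0.59, 0.807, 0.002], [0.807, -0.59, -0.003], [-0.001, 0.004, -1.0]]
wrist_force: [-2.8, -2.2, 5.0]
opening: 0.502
grasp_force: 62.4
26.97 [629.5 -38.   41.5] q [-9.7 25.4 98.1 -0.2 56.3 26.5] F [-2.8 -2.2  5. ] T [-0.24  0.51  1.55] op 42.6 gf 62.4
from [629.5 -38.   41.5] psi -36.2 -> dx -0.8 dy -1.2 dz 0.5 twist 3.8 rows>= 1
```

Torque jumped to 1.55 N m, so the nut is on its stop. I'll release and go to the tare knob.

```bash
python3 -m creep '[{"dx":0,"dy":0,"dz":0,"twist":0,"fingers":80},{"dx":0,"dy":0,"dz":0,"twist":0,"fingers":50},{"dx":0,"dy":0,"dz":0,"twist":0,"fingers":50},{"dx":0,"dy":0,"dz":0,"twist":0,"fingers":50},{"dx":0,"dy":0,"dz":-40,"twist":0,"fingers":50},{"dx":0,"dy":0,"dz":-80,"twist":0,"fingers":50},{"dx":0,"dy":0,"dz":-120,"twist":0,"fingers":50},{"dx":0,"dy":0,"dz":-160,"twist":0,"fingers":100},{"dx":0,"dy":0,"dz":-160,"twist":0,"fingers":100}]' 60; python3 -c "
from h import *
st();go(488,215,200,22)"
```

```text
t: 27.72
eef_pos: [634.7, -38.1, 210.7]
orientation: [[0.596, 0.803, 0.019], [0.803, -0.596, -0.003], [0.009, 0.017, -1.0]]
wrist_force: [1.2, 0.2, 1.8]
opening: 0.607
grasp_force: 0.0
27.72 [634.7 -38.1 210.7] q [-9.8 14.  92.8  0.  72.1 26.8] F [1.2 0.2 1.8] T [-0.01 -0.09 -0.03] op 51.6 gf 0.0
from [634.7 -38.1 210.7] psi -36.6 -> dx 115.6 dy -268.9 dz 7.2 twist -58.6 rows>= 9
```

```bash
python3 -m creep '[{"dx":10,"dy":-25,"dz":0,"twist":-6,"fingers":100},{"dx":22,"dy":-52,"dz":0,"twist":-12,"fingers":100},{"dx":36,"dy":-84,"dz":0,"twist":-18,"fingers":100},{"dx":50,"dy":-116,"dz":0,"twist":-24,"fingers":100},{"dx":64,"dy":-148,"dz":0,"twist":-30,"fingers":100},{"dx":78,"dy":-180,"dz":0,"twist":-36,"fingers":100},{"dx":92,"dy":-212,"dz":0,"twist":-42,"fingers":100},{"dx":104,"dy":-242,"dz":0,"twist":-48,"fingers":100},{"dx":115,"dy":-265,"dz":0,"twist":-54,"fingers":100},{"dx":118,"dy":-270,"dz":5,"twist":-58,"fingers":100},{"dx":118,"dy":-270,"dz":5,"twist":-58,"fingers":100},{"dx":118,"dy":-270,"dz":5,"twist":-58,"fingers":100}]' 60 >/dev/null; python3 - <<'E'
from h import *
st()
k=cap('wrist'); C=cloud(k); ok=k['d']>50; crop(k,0,0,560,420,1,'w9.png')
m=ok&(np.hypot(C[...,0]-489,C[...,1]-212)<34)&(C[...,2]>70)&(C[...,2]<90); q=C[m]
rc,sz,an=cv2.minAreaRect(q[:,:2].astype(np.float32)); print(len(q),np.round(rc,1),np.round(sz,1),round(an,1),np.percentile(q[:,2],[5,50,95]))
go(rc[0],rc[1],70,an if sz[0]<sz[1] else an-90)
E
```

```text
28.72 [481.4 218.6 193.8] q [ 16.8   2.8 107.4  -0.   69.9  -4.5] F [-0.3  0.5  0.2] T [ 0.02 -0.02  0.08] op 51.5 gf 0.0
1005 [488.4 219.1] [13.4 38.1] 21.4 [76.80540062 79.82069357 81.24151953]
from [482.  218.2 194.1] psi 21.3 -> dx -1.5 dy 6.4 dz 124.1 twist -0.1 rows>= 3
```

```bash
python3 -m creep '[{"dx":-1,"dy":6,"dz":30,"twist":0,"fingers":100},{"dx":-1,"dy":6,"dz":60,"twist":0,"fingers":100},{"dx":-1,"dy":6,"dz":90,"twist":0,"fingers":100},{"dx":-1,"dy":6,"dz":115,"twist":0,"fingers":100},{"dx":-1,"dy":6,"dz":130,"twist":0,"fingers":100},{"dx":-1,"dy":6,"dz":131,"twist":0,"fingers":100},{"dx":-1,"dy":6,"dz":131,"twist":0,"fingers":160},{"dx":-1,"dy":6,"dz":131,"twist":0,"fingers":240},{"dx":-1,"dy":6,"dz":131,"twist":0,"fingers":240},{"dx":-1,"dy":6,"dz":131,"twist":0,"fingers":240},{"dx":-1,"dy":6,"dz":131,"twist":0,"fingers":240}]' 40; python3 -m creep '[{"dx":0,"dy":0,"dz":0,"twist":6,"fingers":240},{"dx":0,"dy":0,"dz":0,"twist":12,"fingers":240},{"dx":0,"dy":0,"dz":0,"twist":18,"fingers":240},{"dx":0,"dy":0,"dz":0,"twist":24,"fingers":240},{"dx":0,"dy":0,"dz":0,"twist":30,"fingers":240},{"dx":0,"dy":0,"dz":0,"twist":36,"fingers":240},{"dx":0,"dy":0,"dz":0,"twist":42,"fingers":240},{"dx":0,"dy":0,"dz":0,"twist":48,"fingers":240},{"dx":0,"dy":0,"dz":0,"twist":54,"fingers":240},{"dx":0,"dy":0,"dz":0,"twist":60,"fingers":240},{"dx":0,"dy":0,"dz":0,"twist":60,"fingers":240}]' 40; python3 -c "
from h import *
st()"
```

```text
t: 29.68
eef_pos: [489.1, 219.6, 65.0]
orientation: [[-0.365, 0.931, 0.003], [0.931, 0.365, -0.0], [-0.001, 0.002, -1.0]]
wrist_force: [-1.1, -2.2, 4.1]
opening: 0.154
grasp_force: 41.4
t: 30.6
eef_pos: [489.3, 219.5, 64.9]
orientation: [[0.625, 0.781, 0.003], [0.781, -0.625, -0.001], [0.002, 0.003, -1.0]]
wrist_force: [-0.7, -3.3, 5.7]
opening: 0.153
grasp_force: 41.5
30.6 [489.3 219.5  64.9] q [ 1.67e+01  1.35e+01  1.11e+02 -1.00e-01  5.53e+01  5.54e+01] F [-0.7 -3.3  5.7] T [-0.66  0.09 -0.12] op 13.0 gf 41.5
```

```bash
python3 -m creep '[{"dx":0,"dy":0,"dz":0,"twist":6,"fingers":240},{"dx":0,"dy":0,"dz":0,"twist":12,"fingers":240},{"dx":0,"dy":0,"dz":0,"twist":18,"fingers":240},{"dx":0,"dy":0,"dz":0,"twist":24,"fingers":240},{"dx":0,"dy":0,"dz":0,"twist":30,"fingers":240},{"dx":0,"dy":0,"dz":0,"twist":36,"fingers":240},{"dx":0,"dy":0,"dz":0,"twist":42,"fingers":240},{"dx":0,"dy":0,"dz":0,"twist":46,"fingers":240},{"dx":0,"dy":0,"dz":0,"twist":49,"fingers":240},{"dx":0,"dy":0,"dz":0,"twist":49,"fingers":240}]' 40 >/dev/null; python3 -c "
from h import *
st()"; python3 -m creep '[{"dx":0,"dy":0,"dz":0,"twist":1.5,"fingers":240},{"dx":0,"dy":0,"dz":0,"twist":3,"fingers":240},{"dx":0,"dy":0,"dz":0,"twist":3,"fingers":240}]' 40 >/dev/null; python3 -c "
from h import *
st()"; python3 -m creep '[{"dx":0,"dy":0,"dz":0,"twist":1.5,"fingers":240},{"dx":0,"dy":0,"dz":0,"twist":3,"fingers":240},{"dx":0,"dy":0,"dz":0,"twist":3,"fingers":240}]' 40 >/dev/null; python3 -c "
from h import *
st();go(0,0,0,-94)"
```

```text
31.43 [489.4 219.3  64.9] q [ 1.670e+01  1.350e+01  1.110e+02 -1.000e-01  5.530e+01  1.043e+02] F [ 0.1 -3.   6. ] T [-0.77  0.09 -0.06] op 13.1 gf 41.5
31.68 [489.4 219.3  64.9] q [ 1.670e+01  1.350e+01  1.110e+02 -1.000e-01  5.530e+01  1.072e+02] F [-0.  -3.6  6. ] T [-0.77  0.07 -0.07] op 12.7 gf 41.5
31.93 [489.4 219.3  64.9] q [ 16.7  13.5 111.   -0.2  55.3 110.1] F [-0.3 -3.5  5.4] T [-0.65  0.09  0.53] op 12.9 gf 42.1
from [489.4 219.3  64.9] psi -93.3 -> dx -476.1 dy 247.1 dz 63.6 twist 0.7 rows>= 13
```

```bash
python3 -m creep '[{"dx":0,"dy":0,"dz":0,"twist":1.5,"fingers":240},{"dx":0,"dy":0,"dz":0,"twist":1.5,"fingers":240},{"dx":0,"dy":0,"dz":0,"twist":1.5,"fingers":140},{"dx":0,"dy":0,"dz":0,"twist":1.5,"fingers":100},{"dx":0,"dy":0,"dz":0,"twist":1.5,"fingers":100},{"dx":0,"dy":0,"dz":-40,"twist":1.5,"fingers":100},{"dx":0,"dy":0,"dz":-80,"twist":1.5,"fingers":100},{"dx":0,"dy":0,"dz":-120,"twist":1.5,"fingers":0},{"dx":0,"dy":30,"dz":-160,"twist":-5,"fingers":0},{"dx":0,"dy":60,"dz":-200,"twist":-12,"fingers":0},{"dx":0,"dy":90,"dz":-220,"twist":-19,"fingers":0},{"dx":0,"dy":120,"dz":-220,"twist":-26,"fingers":0}]' 40 >/dev/null; python3 - <<'E'
from h import *
st()
k=cap('top'); C=cloud(k); hsv=cv2.cvtColor(k['p'],cv2.COLOR_RGB2HSV); ok=k['d']>50
k2=cap('wrist'); kt=k2
a=k['p'][110:265,130:430,::-1]; cv2.imwrite('pics/t9.png',cv2.resize(a,None,fx=2.6,fy=2.6,interpolation=cv2.INTER_CUBIC))
a=kt['p'][:,:,::-1]; cv2.imwrite('pics/w10.png',cv2.resize(a,None,fx=1.42,fy=1.42))
red=ok&((hsv[...,0]<8)|(hsv[...,0]>176))&(hsv[...,1]>150)&(C[...,2]>20)&(C[...,2]<80)&(C[...,0]>350)&(C[...,0]<750)&(C[...,1]<-100)
num,lab,stt,cen=cv2.connectedComponentsWithStats(red.astype(np.uint8))
for i in range(1,num):
    if stt[i,4]>60:
        q=C[lab==i]; hi=q[:,2].max(); print('tom',stt[i,4],q.mean(0).round(1),((np.percentile(q,1,0)+np.percentile(q,99,0))/2).round(1),hi.round(1), 'px',cen[i].round())
E
```

```text
32.93 [483.1 103.2 288.9] q [ 3.900e+00 -6.800e+00  1.063e+02  1.000e-01  7.990e+01  7.150e+01] F [ 0.8 -0.6  1. ] T [0.   0.03 0.  ] op 84.6 gf 0.0
tom 258 [ 556.3 -354.5   40. ] [ 558.  -356.5   39.4] 50.6 px [377. 205.]
tom 331 [ 545.3 -262.    50. ] [ 546.3 -263.1   46.4] 65.1 px [343. 209.]
tom 288 [ 466.8 -442.2   48.8] [ 464.7 -449.4   45.1] 64.5 px [412. 237.]
```

View pics/w10.png

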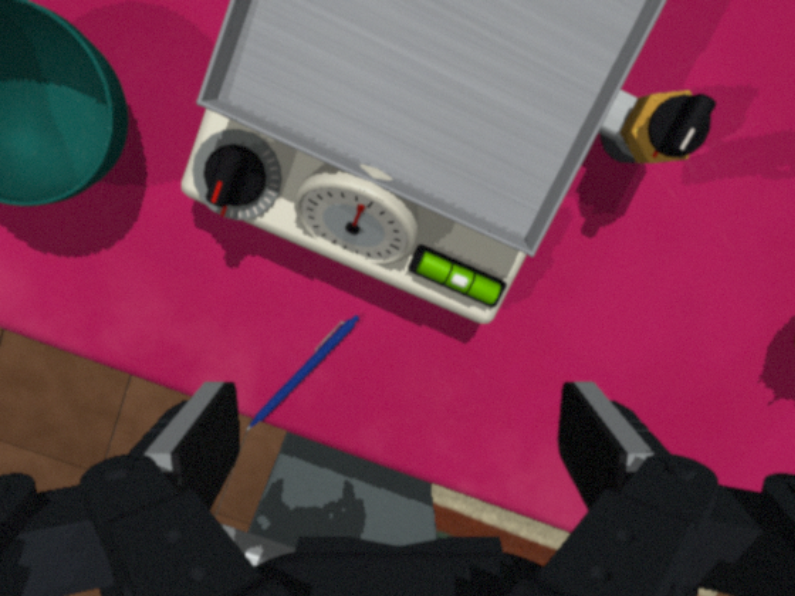

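The tare red line meets its tick at (222,212), the bubble sits between the rings at (460,280), the nut is down, and the bowl stands upright. One tomato has been knocked from (587,-379) to (557,-356). Next, the tomatoes.

```bash
cat > tom.py <<'E'
from h import *
from scipy.optimize import least_squares
import sys
x0,y0=float(sys.argv[1]),float(sys.argv[2]); st()
for n in('wrist','top'):
    k=cap(n); C=cloud(k); hsv=cv2.cvtColor(k['p'],cv2.COLOR_RGB2HSV)
    m=(k['d']>50)&((hsv[...,0]<8)|(hsv[...,0]>177))&(hsv[...,1]>130)&(np.hypot(C[...,0]-x0,C[...,1]-y0)<50)&(C[...,2]>12)&(C[...,2]<80)
    q=C[m]
    if len(q)<50: print(n,'none'); continue
    f=least_squares(lambda a:np.sqrt(((q[:,:2]-a[:2])**2).sum(1)/a[2]**2+(q[:,2]-a[3])**2/(a[3]**2))-1,[x0,y0,33,30],loss='soft_l1',f_scale=.05)
    print(n,len(q),'centre',f.x[:2].round(1),'r',f.x[2].round(1),'zc',f.x[3].round(1),'mid',((np.percentile(q,1,0)+np.percentile(q,99,0))/2)[:2].round(1),q[:,2].max().round(1))
E
python3 -c "
from h import *
go(546,-263,200,0)"
```

```text
from [482.   99.7 285.7] psi -68.3 -> dx -75.1 dy 360.4 dz 86.5 twist -68.3 rows>= 10
```

```bash
python3 -m creep '[{"dx":-5,"dy":30,"dz":0,"twist":-6,"fingers":0},{"dx":-12,"dy":65,"dz":0,"twist":-12,"fingers":0},{"dx":-19,"dy":100,"dz":0,"twist":-18,"fingers":0},{"dx":-26,"dy":135,"dz":10,"twist":-24,"fingers":0},{"dx":-33,"dy":170,"dz":25,"twist":-30,"fingers":0},{"dx":-41,"dy":205,"dz":40,"twist":-36,"fingers":0},{"dx":-49,"dy":240,"dz":55,"twist":-42,"fingers":0},{"dx":-57,"dy":275,"dz":70,"twist":-48,"fingers":0},{"dx":-65,"dy":310,"dz":85,"twist":-54,"fingers":0},{"dx":-72,"dy":340,"dz":85,"twist":-60,"fingers":0},{"dx":-75,"dy":358,"dz":85,"twist":-66,"fingers":0},{"dx":-75,"dy":358,"dz":85,"twist":-68,"fingers":0}]' 25 >/dev/null; python3 tom.py 546 -263
```

```text
34.03 [ 544.2 -260.   195.6] q [-32.2  11.7  97.3  -0.   71.1 -32. ] F [ 0.2 -0.3  0.4] T [ 0.02 -0.01  0.01] op 85.1 gf 0.0
wrist 3533 centre [ 546.9 -266.9] r 36.2 zc 29.5 mid [ 546.3 -263.6] 61.3
top 164 centre [ 548.2 -265.8] r 35.7 zc 31.0 mid [ 544.1 -250.6] 63.5
```

```bash
python3 -c "
from h import *
go(547.3,-266.2,9,0)"; python3 -m creep '[{"dx":-6,"dy":3,"dz":30,"twist":0,"fingers":0},{"dx":-6,"dy":3,"dz":60,"twist":0,"fingers":0},{"dx":-6,"dy":3,"dz":90,"twist":0,"fingers":0},{"dx":-6,"dy":3,"dz":90,"twist":0,"fingers":0}]' 25 ; python3 -c "
from h import *
go(547.3,-266.2,9,0)"
```

```text
from [ 543.9 -257.   195.9] psi -0.3 -> dx -9.7 dy 3.8 dz 186.8 twist -0.3 rows>= 5
t: 34.47
eef_pos: [542.1, -258.5, 99.8]
orientation: [[0.003, 1.0, -0.012], [1.0, -0.003, 0.009], [0.009, -0.012, -1.0]]
wrist_force: [-1.1, 0.9, -1.3]
opening: 1.001
grasp_force: 0.0
from [ 542.1 -258.5   99.8] psi -0.2 -> dx -8.5 dy 6.4 dz 90.7 twist -0.2 rows>= 3
```

```bash
python3 -m creep '[{"dx":0,"dy":0,"dz":0,"twist":0,"fingers":0},{"dx":0,"dy":0,"dz":0,"twist":0,"fingers":0}]' 25 >/dev/null; python3 -c "
from h import *
go(547.3,-266.2,9,0)"
```

```text
from [ 548.  -262.7  108.8] psi -0.1 -> dx -3.4 dy -0.8 dz 99.9 twist -0.1 rows>= 3
```

```bash
python3 -m creep '[{"dx":-3,"dy":-1,"dz":25,"twist":0,"fingers":0},{"dx":-3,"dy":-1,"dz":50,"twist":0,"fingers":0},{"dx":-3,"dy":-1,"dz":75,"twist":0,"fingers":0},{"dx":-3,"dy":-1,"dz":90,"twist":0,"fingers":0},{"dx":-3,"dy":-1,"dz":98,"twist":0,"fingers":0},{"dx":-3,"dy":-1,"dz":98,"twist":0,"fingers":0},{"dx":-3,"dy":-1,"dz":98,"twist":0,"fingers":60},{"dx":-3,"dy":-1,"dz":98,"twist":0,"fingers":120},{"dx":-3,"dy":-1,"dz":98,"twist":0,"fingers":120},{"dx":-3,"dy":-1,"dz":98,"twist":0,"fingers":120},{"dx":-3,"dy":-1,"dz":98,"twist":0,"fingers":120}]' 25; python3 -m creep '[{"dx":0,"dy":0,"dz":-15,"twist":0,"fingers":120},{"dx":0,"dy":0,"dz":-35,"twist":0,"fingers":120},{"dx":0,"dy":0,"dz":-60,"twist":0,"fingers":120},{"dx":0,"dy":0,"dz":-85,"twist":0,"fingers":120},{"dx":0,"dy":0,"dz":-110,"twist":0,"fingers":120},{"dx":0,"dy":0,"dz":-130,"twist":0,"fingers":120},{"dx":0,"dy":0,"dz":-130,"twist":0,"fingers":120}]' 25; python3 -c "
from h import *
go(578,88,140,-90)"
```

```text
t: 35.55
eef_pos: [548.0, -267.3, 12.8]
orientation: [[0.003, 1.0, 0.004], [1.0, -0.003, -0.002], [-0.002, 0.004, -1.0]]
wrist_force: [-1.6, 1.2, 7.4]
opening: 0.762
grasp_force: 27.5
t: 36.13
eef_pos: [549.9, -268.5, 146.4]
orientation: [[0.003, 1.0, 0.01], [1.0, -0.003, -0.007], [-0.007, 0.01, -1.0]]
wrist_force: [0.6, -0.6, -0.2]
opening: 0.759
grasp_force: 28.4
from [ 549.9 -268.5  146.4] psi -0.2 -> dx 356.6 dy 27.1 dz 4.4 twist 89.8 rows>= 13
```

```bash
python3 -m creep '[{"dx":20,"dy":2,"dz":0,"twist":6,"fingers":120},{"dx":46,"dy":4,"dz":0,"twist":13,"fingers":120},{"dx":76,"dy":7,"dz":0,"twist":20,"fingers":120},{"dx":106,"dy":10,"dz":0,"twist":27,"fingers":120},{"dx":136,"dy":13,"dz":0,"twist":34,"fingers":120},{"dx":166,"dy":15,"dz":0,"twist":41,"fingers":120},{"dx":196,"dy":17,"dz":0,"twist":48,"fingers":120},{"dx":226,"dy":20,"dz":0,"twist":55,"fingers":120},{"dx":256,"dy":22,"dz":0,"twist":62,"fingers":120},{"dx":286,"dy":24,"dz":0,"twist":69,"fingers":120},{"dx":316,"dy":26,"dz":0,"twist":76,"fingers":120},{"dx":340,"dy":28,"dz":0,"twist":83,"fingers":120}]' 25; python3 -c "
from h import *
go(578,88,125,-90)"
```

```text
t: 37.13
eef_pos: [574.2, 75.9, 138.5]
orientation: [[0.994, 0.114, -0.001], [0.114, -0.994, 0.001], [-0.001, -0.001, -1.0]]
wrist_force: [0.5, -0.2, -0.4]
opening: 0.761
grasp_force: 28.4
from [574.2  75.9 138.5] psi -83.5 -> dx 5.2 dy -11.6 dz 13.5 twist 6.5 rows>= 1
```

```bash
python3 -m creep '[{"dx":5,"dy":-8,"dz":5,"twist":6,"fingers":120},{"dx":5,"dy":-8,"dz":15,"twist":6,"fingers":120},{"dx":5,"dy":-8,"dz":25,"twist":6,"fingers":120},{"dx":5,"dy":-8,"dz":31,"twist":6,"fingers":120},{"dx":5,"dy":-8,"dz":35,"twist":6,"fingers":120},{"dx":5,"dy":-8,"dz":38,"twist":6,"fingers":120},{"dx":5,"dy":-8,"dz":38,"twist":6,"fingers":120},{"dx":5,"dy":-8,"dz":38,"twist":6,"fingers":120}]' 25; python3 -c "
from h import *
go(578,88,99,-90)"
```

```text
t: 37.8
eef_pos: [579.1, 81.6, 101.7]
orientation: [[1.0, 0.014, -0.0], [0.014, -1.0, -0.0], [-0.0, 0.0, -1.0]]
wrist_force: [1.0, 0.3, -0.2]
opening: 0.764
grasp_force: 28.4
from [579.1  81.6 101.7] psi -89.2 -> dx -1.0 dy -6.4 dz 2.7 twist 0.8 rows>= 1
```

```bash
python3 -m creep '[{"dx":0,"dy":0,"dz":2,"twist":0,"fingers":120},{"dx":0,"dy":0,"dz":3,"twist":0,"fingers":120},{"dx":0,"dy":0,"dz":3,"twist":0,"fingers":120},{"dx":0,"dy":0,"dz":3,"twist":0,"fingers":40},{"dx":0,"dy":0,"dz":3,"twist":0,"fingers":0},{"dx":0,"dy":0,"dz":3,"twist":0,"fingers":0},{"dx":0,"dy":0,"dz":3,"twist":0,"fingers":0},{"dx":0,"dy":0,"dz":-20,"twist":0,"fingers":0},{"dx":0,"dy":0,"dz":-50,"twist":0,"fingers":0},{"dx":0,"dy":0,"dz":-90,"twist":0,"fingers":0},{"dx":0,"dy":30,"dz":-100,"twist":0,"fingers":0},{"dx":0,"dy":70,"dz":-100,"twist":0,"fingers":0}]' 25; python3 - <<'E'
from h import *
go(557,-356,200,-60)
k=cap('wrist','w11.png')
E
```

```text
t: 38.8
eef_pos: [583.9, 13.8, 208.1]
orientation: [[1.0, 0.02, 0.011], [0.02, -1.0, 0.0], [0.011, 0.0, -1.0]]
wrist_force: [1.4, -0.5, -0.7]
opening: 1.0
grasp_force: 0.0
from [583.9  13.8 208.1] psi -88.9 -> dx -34.3 dy 369.2 dz 7.7 twist -28.9 rows>= 9
```

```bash
python3 -m creep '[{"dx":-2,"dy":20,"dz":0,"twist":0,"fingers":0},{"dx":-5,"dy":50,"dz":0,"twist":0,"fingers":0},{"dx":-9,"dy":87,"dz":0,"twist":0,"fingers":0},{"dx":-13,"dy":124,"dz":0,"twist":0,"fingers":0},{"dx":-17,"dy":161,"dz":0,"twist":0,"fingers":0},{"dx":-21,"dy":198,"dz":0,"twist":0,"fingers":0},{"dx":-25,"dy":235,"dz":0,"twist":0,"fingers":0},{"dx":-28,"dy":272,"dz":0,"twist":0,"fingers":0},{"dx":-31,"dy":309,"dz":0,"twist":0,"fingers":0},{"dx":-34,"dy":340,"dz":10,"twist":0,"fingers":0},{"dx":-34,"dy":345,"dz":20,"twist":0,"fingers":0},{"dx":-34,"dy":345,"dz":20,"twist":0,"fingers":0}]' 25 >/dev/null; python3 tom.py 557 -356; python3 -c "
from h import *
k=load('top'); crop(k,150,120,450,270,2.6,'t11.png')"
```

```text
39.85 [ 549.3 -334.4  178.9] q [-37.6  17.4  92.2  -0.   70.7  51.8] F [-0.6  0.5 -0.5] T [0.03 0.07 0.05] op 85.0 gf 0.0
wrist 3123 centre [ 556.5 -360.3] r 32.0 zc 23.7 mid [ 559.1 -360. ] 48.7
top 106 centre [ 559.  -359.5] r 31.9 zc 24.8 mid [ 547.3 -355.2] 48.7
```

View pics/t11.png

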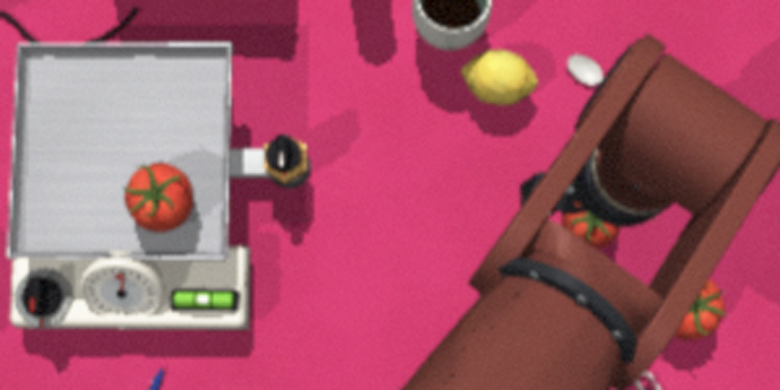

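The first tomato stands on the pan at (158,197). The arm is near the second, which I'll pick now.

```bash
python3 -c "
from h import *
go(557.5,-360,3,-89)"; python3 -m creep '[{"dx":4,"dy":12,"dz":30,"twist":0,"fingers":0},{"dx":8,"dy":25,"dz":60,"twist":0,"fingers":0},{"dx":8,"dy":25,"dz":80,"twist":0,"fingers":0},{"dx":8,"dy":25,"dz":80,"twist":0,"fingers":0},{"dx":8,"dy":25,"dz":80,"twist":0,"fingers":0}]' 25 >/dev/null; python3 -c "
from h import *
go(557.5,-360,3,-89)"
```

```text
from [ 550.5 -332.1  180.5] psi -89.2 -> dx 6.9 dy 28.5 dz 177.4 twist -0.2 rows>= 5
from [ 559.1 -355.6  100.6] psi -89.1 -> dx -1.4 dy 4.6 dz 97.6 twist -0.1 rows>= 3
```

```bash
python3 -m creep '[{"dx":-1,"dy":4,"dz":25,"twist":0,"fingers":0},{"dx":-1,"dy":4,"dz":50,"twist":0,"fingers":0},{"dx":-1,"dy":4,"dz":75,"twist":0,"fingers":0},{"dx":-1,"dy":4,"dz":90,"twist":0,"fingers":0},{"dx":-1,"dy":4,"dz":97,"twist":0,"fingers":0},{"dx":-1,"dy":4,"dz":97,"twist":0,"fingers":0},{"dx":-1,"dy":4,"dz":97,"twist":0,"fingers":60},{"dx":-1,"dy":4,"dz":97,"twist":0,"fingers":130},{"dx":-1,"dy":4,"dz":97,"twist":0,"fingers":130},{"dx":-1,"dy":4,"dz":97,"twist":0,"fingers":130},{"dx":-1,"dy":4,"dz":97,"twist":0,"fingers":130},{"dx":-1,"dy":4,"dz":97,"twist":0,"fingers":130}]' 25; python3 -m creep '[{"dx":0,"dy":0,"dz":-15,"twist":0,"fingers":130},{"dx":0,"dy":0,"dz":-35,"twist":0,"fingers":130},{"dx":0,"dy":0,"dz":-60,"twist":0,"fingers":130},{"dx":0,"dy":0,"dz":-85,"twist":0,"fingers":130},{"dx":0,"dy":0,"dz":-115,"twist":0,"fingers":130},{"dx":0,"dy":0,"dz":-140,"twist":0,"fingers":130},{"dx":0,"dy":0,"dz":-140,"twist":0,"fingers":130}]' 25; python3 -c "
from h import *
go(634,158,140,-90)"
```

```text
t: 41.37
eef_pos: [560.4, -363.5, 7.4]
orientation: [[1.0, 0.015, 0.004], [0.015, -1.0, -0.003], [0.004, 0.003, -1.0]]
wrist_force: [0.5, 0.5, 6.1]
opening: 0.653
grasp_force: 27.0
t: 41.95
eef_pos: [562.0, -364.9, 153.0]
orientation: [[1.0, 0.015, 0.01], [0.015, -1.0, -0.008], [0.01, 0.008, -1.0]]
wrist_force: [1.7, -0.9, 1.5]
opening: 0.649
grasp_force: 27.3
from [ 562.  -364.9  153. ] psi -89.2 -> dx 79.5 dy -521.9 dz 9.6 twist 0.8 rows>= 13
```

```bash
python3 -m creep '[{"dx":4,"dy":-20,"dz":0,"twist":0,"fingers":130},{"dx":12,"dy":-50,"dz":0,"twist":0,"fingers":130},{"dx":22,"dy":-85,"dz":0,"twist":0,"fingers":130},{"dx":32,"dy":-120,"dz":0,"twist":0,"fingers":130},{"dx":42,"dy":-155,"dz":0,"twist":0,"fingers":130},{"dx":52,"dy":-190,"dz":0,"twist":0,"fingers":130},{"dx":62,"dy":-225,"dz":0,"twist":0,"fingers":130},{"dx":72,"dy":-260,"dz":0,"twist":0,"fingers":130},{"dx":80,"dy":-295,"dz":0,"twist":0,"fingers":130},{"dx":84,"dy":-330,"dz":0,"twist":0,"fingers":130},{"dx":84,"dy":-365,"dz":0,"twist":0,"fingers":130},{"dx":84,"dy":-395,"dz":0,"twist":0,"fingers":130}]' 25; python3 -c "
from h import *
go(638,162,125,-90)"
```

```text
t: 42.95
eef_pos: [635.8, 36.5, 144.0]
orientation: [[1.0, 0.015, -0.002], [0.015, -1.0, 0.001], [-0.002, -0.001, -1.0]]
wrist_force: [0.2, 0.4, -0.6]
opening: 0.654
grasp_force: 27.3
from [635.8  36.5 144. ] psi -89.1 -> dx 4.2 dy -125.5 dz 19.0 twist 0.9 rows>= 4
```

```bash
python3 -m creep '[{"dx":3,"dy":-30,"dz":0,"twist":0,"fingers":130},{"dx":3,"dy":-62,"dz":0,"twist":0,"fingers":130},{"dx":3,"dy":-92,"dz":0,"twist":0,"fingers":130},{"dx":3,"dy":-114,"dz":0,"twist":0,"fingers":130},{"dx":3,"dy":-117,"dz":5,"twist":0,"fingers":130},{"dx":3,"dy":-117,"dz":15,"twist":0,"fingers":130},{"dx":3,"dy":-117,"dz":25,"twist":0,"fingers":130},{"dx":3,"dy":-117,"dz":35,"twist":0,"fingers":130},{"dx":3,"dy":-117,"dz":40,"twist":0,"fingers":130},{"dx":3,"dy":-117,"dz":44,"twist":0,"fingers":130},{"dx":3,"dy":-117,"dz":44,"twist":0,"fingers":130}]' 25; python3 -c "
from h import *
go(638,162,93,-90)"
```

```text
t: 43.87
eef_pos: [637.0, 149.9, 98.8]
orientation: [[1.0, 0.013, -0.003], [0.013, -1.0, -0.0], [-0.003, 0.0, -1.0]]
wrist_force: [0.4, -0.5, -0.8]
opening: 0.653
grasp_force: 27.3
from [637.  149.9  98.8] psi -89.2 -> dx 1.1 dy -12.1 dz 5.8 twist 0.8 rows>= 1
```

```bash
python3 -m creep '[{"dx":0,"dy":-5,"dz":1,"twist":0,"fingers":130},{"dx":0,"dy":-10,"dz":3,"twist":0,"fingers":130},{"dx":0,"dy":-10,"dz":6,"twist":0,"fingers":130},{"dx":0,"dy":-10,"dz":6,"twist":0,"fingers":130},{"dx":0,"dy":-10,"dz":6,"twist":0,"fingers":40},{"dx":0,"dy":-10,"dz":6,"twist":0,"fingers":0},{"dx":0,"dy":-10,"dz":6,"twist":0,"fingers":0},{"dx":0,"dy":-10,"dz":6,"twist":0,"fingers":0},{"dx":0,"dy":-10,"dz":-20,"twist":0,"fingers":0},{"dx":0,"dy":-10,"dz":-50,"twist":0,"fingers":0},{"dx":0,"dy":-10,"dz":-90,"twist":0,"fingers":0},{"dx":0,"dy":10,"dz":-110,"twist":0,"fingers":0}]' 25; python3 -c "
from h import *
go(465,-450,200,-90)"
```

```text
t: 44.87
eef_pos: [640.2, 144.1, 216.2]
orientation: [[1.0, 0.018, 0.007], [0.018, -1.0, 0.003], [0.007, -0.003, -1.0]]
wrist_force: [1.7, -0.1, 2.5]
opening: 0.998
grasp_force: 0.0
from [640.2 144.1 216.2] psi -89.0 -> dx -185.8 dy 590.9 dz 13.2 twist 1.0 rows>= 15
```

```bash
python3 -m creep '[{"dx":-10,"dy":30,"dz":0,"twist":0,"fingers":0},{"dx":-22,"dy":68,"dz":0,"twist":0,"fingers":0},{"dx":-34,"dy":106,"dz":0,"twist":0,"fingers":0},{"dx":-46,"dy":144,"dz":0,"twist":0,"fingers":0},{"dx":-58,"dy":182,"dz":0,"twist":0,"fingers":0},{"dx":-70,"dy":220,"dz":0,"twist":0,"fingers":0},{"dx":-82,"dy":258,"dz":0,"twist":0,"fingers":0},{"dx":-94,"dy":296,"dz":0,"twist":0,"fingers":0},{"dx":-106,"dy":334,"dz":0,"twist":0,"fingers":0},{"dx":-118,"dy":372,"dz":0,"twist":0,"fingers":0},{"dx":-130,"dy":410,"dz":0,"twist":0,"fingers":0},{"dx":-142,"dy":448,"dz":0,"twist":0,"fingers":0}]' 25 >/dev/null; python3 -m creep '[{"dx":-12,"dy":38,"dz":0,"twist":0,"fingers":0},{"dx":-24,"dy":76,"dz":0,"twist":0,"fingers":0},{"dx":-36,"dy":110,"dz":0,"twist":0,"fingers":0},{"dx":-44,"dy":130,"dz":10,"twist":0,"fingers":0},{"dx":-44,"dy":130,"dz":15,"twist":0,"fingers":0},{"dx":-44,"dy":130,"dz":15,"twist":0,"fingers":0}]' 25 >/dev/null;python3 tom.py 466 -450;  python3 -c "
from h import *
go(465,-450,100,-90)"
```

```text
46.37 [ 459.3 -439.8  194.1] q [-50.1  15.7  92.6   0.   71.9  39.2] F [-0.1  0.6 -1. ] T [ 0.03 -0.01 -0.01] op 84.8 gf 0.0
wrist 3726 centre [ 462.5 -456.8] r 36.3 zc 29.5 mid [ 465.3 -456.7] 61.2
top none
from [ 460.8 -438.4  195.3] psi -89.1 -> dx 4.1 dy 11.8 dz 95.3 twist 0.9 rows>= 3
```

```bash
python3 -m creep '[{"dx":2,"dy":9,"dz":30,"twist":0,"fingers":0},{"dx":4,"dy":18,"dz":60,"twist":0,"fingers":0},{"dx":4,"dy":18,"dz":90,"twist":0,"fingers":0},{"dx":4,"dy":18,"dz":95,"twist":0,"fingers":0},{"dx":4,"dy":18,"dz":95,"twist":0,"fingers":0},{"dx":4,"dy":18,"dz":95,"twist":0,"fingers":0}]' 25 >/dev/null; python3 -c "
from h import *
go(464,-456.5,8,-90)"
```

```text
from [ 466.  -456.8  101.9] psi -89.1 -> dx -2.1 dy -0.4 dz 93.9 twist 0.9 rows>= 3
```

```bash
python3 -m creep '[{"dx":-2,"dy":0,"dz":25,"twist":0,"fingers":0},{"dx":-2,"dy":0,"dz":50,"twist":0,"fingers":0},{"dx":-2,"dy":0,"dz":75,"twist":0,"fingers":0},{"dx":-2,"dy":0,"dz":88,"twist":0,"fingers":0},{"dx":-2,"dy":0,"dz":93,"twist":0,"fingers":0},{"dx":-2,"dy":0,"dz":93,"twist":0,"fingers":0},{"dx":-2,"dy":0,"dz":93,"twist":0,"fingers":60},{"dx":-2,"dy":0,"dz":93,"twist":0,"fingers":120},{"dx":-2,"dy":0,"dz":93,"twist":0,"fingers":120},{"dx":-2,"dy":0,"dz":93,"twist":0,"fingers":120},{"dx":-2,"dy":0,"dz":93,"twist":0,"fingers":120},{"dx":-2,"dy":0,"dz":93,"twist":0,"fingers":120}]' 25; python3 -m creep '[{"dx":0,"dy":0,"dz":-15,"twist":0,"fingers":120},{"dx":0,"dy":0,"dz":-35,"twist":0,"fingers":120},{"dx":0,"dy":0,"dz":-60,"twist":0,"fingers":120},{"dx":0,"dy":0,"dz":-85,"twist":0,"fingers":120},{"dx":0,"dy":0,"dz":-115,"twist":0,"fingers":120},{"dx":0,"dy":0,"dz":-140,"twist":0,"fingers":120},{"dx":0,"dy":0,"dz":-155,"twist":0,"fingers":120}]' 25; python3 -c "
from h import *
go(692,86,160,-90)"
```

```text
t: 47.97
eef_pos: [464.5, -458.9, 10.6]
orientation: [[1.0, 0.015, 0.003], [0.015, -1.0, -0.003], [0.003, 0.003, -1.0]]
wrist_force: [0.0, 2.0, 6.7]
opening: 0.758
grasp_force: 28.4
t: 48.55
eef_pos: [464.1, -459.1, 167.9]
orientation: [[1.0, 0.015, 0.004], [0.015, -1.0, -0.005], [0.004, 0.005, -1.0]]
wrist_force: [0.6, -0.2, -1.3]
opening: 0.757
grasp_force: 28.5
from [ 464.1 -459.1  167.9] psi -89.2 -> dx 235.9 dy -541.7 dz 6.0 twist 0.8 rows>= 15
```

```bash
python3 -m creep '[{"dx":8,"dy":-20,"dz":0,"twist":0,"fingers":120},{"dx":22,"dy":-50,"dz":0,"twist":0,"fingers":120},{"dx":37,"dy":-85,"dz":0,"twist":0,"fingers":120},{"dx":52,"dy":-120,"dz":0,"twist":0,"fingers":120},{"dx":67,"dy":-155,"dz":0,"twist":0,"fingers":120},{"dx":82,"dy":-190,"dz":0,"twist":0,"fingers":120},{"dx":97,"dy":-225,"dz":0,"twist":0,"fingers":120},{"dx":112,"dy":-260,"dz":0,"twist":0,"fingers":120},{"dx":127,"dy":-295,"dz":0,"twist":0,"fingers":120},{"dx":142,"dy":-330,"dz":0,"twist":0,"fingers":120},{"dx":157,"dy":-365,"dz":0,"twist":0,"fingers":120},{"dx":172,"dy":-395,"dz":0,"twist":0,"fingers":120}]' 25 >/dev/null; python3 -m creep '[{"dx":15,"dy":-35,"dz":0,"twist":0,"fingers":120},{"dx":30,"dy":-70,"dz":0,"twist":0,"fingers":120},{"dx":45,"dy":-105,"dz":0,"twist":0,"fingers":120},{"dx":58,"dy":-130,"dz":0,"twist":0,"fingers":120},{"dx":62,"dy":-143,"dz":0,"twist":0,"fingers":120},{"dx":62,"dy":-143,"dz":0,"twist":0,"fingers":120},{"dx":62,"dy":-143,"dz":0,"twist":0,"fingers":120}]' 25; python3 -c "
from h import *
go(692,86,98,-90)"
```

```text
t: 50.13
eef_pos: [688.7, 83.8, 163.0]
orientation: [[1.0, 0.016, -0.001], [0.016, -1.0, -0.001], [-0.001, 0.001, -1.0]]
wrist_force: [0.2, -0.5, -1.0]
opening: 0.758
grasp_force: 28.5
from [688.7  83.8 163. ] psi -89.1 -> dx 3.4 dy -2.2 dz 65.0 twist 0.9 rows>= 2
```

```bash
python3 -m creep '[{"dx":3,"dy":0,"dz":15,"twist":0,"fingers":120},{"dx":3,"dy":0,"dz":30,"twist":0,"fingers":120},{"dx":3,"dy":0,"dz":45,"twist":0,"fingers":120},{"dx":3,"dy":0,"dz":57,"twist":0,"fingers":120},{"dx":3,"dy":0,"dz":63,"twist":0,"fingers":120},{"dx":3,"dy":0,"dz":66,"twist":0,"fingers":120},{"dx":3,"dy":0,"dz":66,"twist":0,"fingers":120},{"dx":3,"dy":0,"dz":66,"twist":0,"fingers":120}]' 25; python3 -c "
from h import *
st()"
```

```text
t: 50.8
eef_pos: [692.4, 83.8, 96.9]
orientation: [[1.0, 0.015, 0.001], [0.015, -1.0, 0.0], [0.001, -0.0, -1.0]]
wrist_force: [0.2, -0.9, -1.7]
opening: 0.756
grasp_force: 28.5
50.8 [692.4  83.8  96.9] q [ 1.1 28.3 86.9  0.  64.7 90.3] F [ 0.2 -0.9 -1.7] T [ 0.01 -0.02  0.  ] op 64.3 gf 28.5
```

```bash
python3 -m creep '[{"dx":0,"dy":0,"dz":1,"twist":0,"fingers":120},{"dx":0,"dy":0,"dz":2,"twist":0,"fingers":120},{"dx":0,"dy":0,"dz":2,"twist":0,"fingers":120},{"dx":0,"dy":0,"dz":2,"twist":0,"fingers":40},{"dx":0,"dy":0,"dz":2,"twist":0,"fingers":0},{"dx":0,"dy":0,"dz":2,"twist":0,"fingers":0},{"dx":0,"dy":0,"dz":2,"twist":0,"fingers":0},{"dx":0,"dy":0,"dz":-20,"twist":0,"fingers":0},{"dx":0,"dy":0,"dz":-50,"twist":0,"fingers":0},{"dx":0,"dy":0,"dz":-90,"twist":0,"fingers":0},{"dx":0,"dy":0,"dz":-130,"twist":0,"fingers":0},{"dx":-20,"dy":0,"dz":-150,"twist":0,"fingers":0}]' 25;  python3 -m creep '[{"dx":-30,"dy":10,"dz":-40,"twist":0,"fingers":0},{"dx":-60,"dy":30,"dz":-80,"twist":0,"fingers":0},{"dx":-95,"dy":60,"dz":-100,"twist":0,"fingers":0},{"dx":-130,"dy":95,"dz":-100,"twist":0,"fingers":0},{"dx":-150,"dy":130,"dz":-100,"twist":0,"fingers":0},{"dx":-170,"dy":165,"dz":-100,"twist":0,"fingers":0},{"dx":-180,"dy":200,"dz":-100,"twist":0,"fingers":0},{"dx":-180,"dy":235,"dz":-100,"twist":0,"fingers":0},{"dx":-180,"dy":270,"dz":-100,"twist":0,"fingers":0},{"dx":-180,"dy":270,"dz":-100,"twist":0,"fingers":0},{"dx":-180,"dy":270,"dz":-100,"twist":0,"fingers":0}]' 25; python3 - <<'E'
from h import *
k=cap('top'); k2=cap('scene')
a=cv2.resize(k['p'][120:260,80:290,::-1],(800,533),interpolation=cv2.INTER_CUBIC); cv2.imwrite('pics/t12.png',a)
E
```

```text
t: 51.8
eef_pos: [676.8, 83.4, 253.8]
orientation: [[1.0, 0.014, 0.012], [0.014, -1.0, 0.0], [0.012, 0.0, -1.0]]
wrist_force: [-0.2, 0.1, 1.9]
opening: 1.002
grasp_force: 0.0
t: 52.72
eef_pos: [495.5, -191.7, 346.9]
orientation: [[1.0, 0.01, 0.0], [0.01, -1.0, -0.001], [0.0, 0.001, -1.0]]
wrist_force: [-0.3, 0.2, -0.0]
opening: 0.997
grasp_force: 0.0
```

View pics/t12.png

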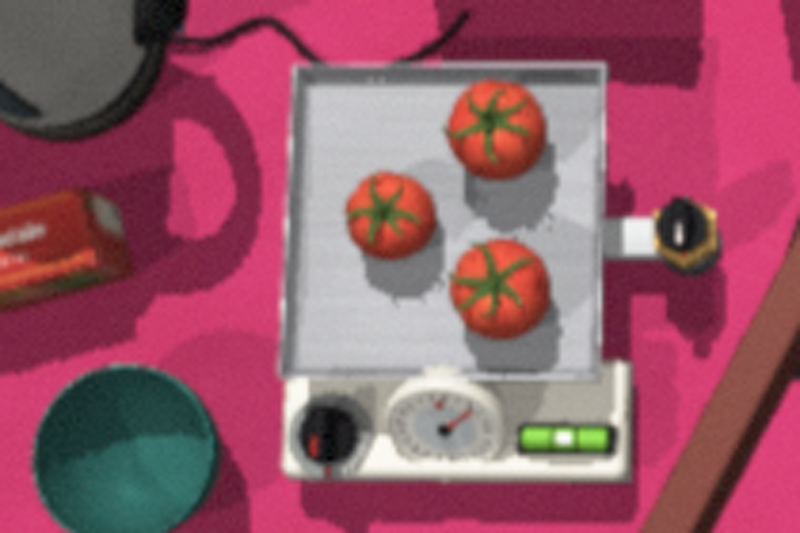

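The picture shows all three tomatoes on the pan at (497,130), (390,215) and (500,288), the bubble centred at (563,438), and the bowl upright at (125,450). I'll do one numeric check of the tare bar's angle against the scale before handing in.

```bash
python3 - <<'E'
from h import *
k=load('top'); C=cloud(k); ok=k['d']>50
m=ok&(np.hypot(C[...,0]-489,C[...,1]-216)<32)&(C[...,2]>72)&(C[...,2]<92); q=C[m]
print('tare',len(q),[np.round(a,1) for a in cv2.minAreaRect(q[:,:2].astype(np.float32))])
m=ok&(abs(C[...,0]-635)<125)&(abs(C[...,1]-122)<125)&(C[...,2]>76)&(C[...,2]<108)&(C[...,0]>515); q=C[m]
print('pan',[np.round(a,1) for a in cv2.minAreaRect(q[:,:2].astype(np.float32))])
E
```

```text
tare 82 [array([488.6, 218.5]), array([14.6, 35.1]), np.float64(88.2)]
pan [array([630.4, 127.7]), array([224.3, 232.3]), np.float64(88.2)]
```

The tare bar is parallel to the scale, both at 88.2°, so it is at its zero stop. Handing in.

```bash
python3 -c "
from h import *
print(workorder.close_job())"
```

```text
the job is handed in; nothing more can be done
None
```

I handed the job in at about 53 s of the 210 s limit: bowl upright on the worktop, scale levelled with the nut tightened to its stop, tare at its zero stop, and then all three tomatoes set on the pan; the hand-in returned no verdict.

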